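Dress the carving rest with saddles that fit and lay the baluster on it

TASK

The carving rest needs saddles that fit its bar: first take off the oversized saddle that hangs on it and put it in the stock tray, then hang every saddle whose slot fits the bar over the bar, fully down and spread so that they carry the baluster under its round body. Then lay the carved baluster along the bar in their notches, centred on the bar, and put the saddles of the wrong size (too narrow or too wide) in the tray too; leave the two chisels among the saddles where they lie.

Things in the scene. Friction and masses are not known exactly. Their poses are not given: they have to be found in the camera images.
- rest: The fixed carving rest: a horizontal square steel bar, 30 x 30 mm in section and 300 mm long, along its own y, on two posts (30 x 30 mm, 120 to 150 mm either side of the middle) and a wooden foot board 70 x 320 x 16 mm. Origin under the middle, on the bench; the bar's top is 110 mm above the bench.
- bar_top (a point): Middle of the top face of the rest's bar; y runs along the bar, x across it, z up.
- tray: Fixed shallow plywood stock tray, 280 mm (its own x) x 150 mm (y), 30 mm tall, walls and floor 6 mm thick, open at the top. Origin under its centre, on the bench.
- baluster: Small carved wooden baluster, 308 mm long along its own y, origin at its middle, on its axis: round body 32 mm in diameter and 240 mm long (low rings up to 34 mm), and square ends 40 x 40 x 34 mm on which it lies on the bench, its axis 20 mm up. 190 g. In the notches of hung saddles its axis is about 38 mm above the bar's top.
- saddle_a: Saddle with a slot 35 mm wide (55 mm over all along x): fits the 30 mm bar, with 5 mm of play. May be absent. Upside-down U of plain plywood standing on its two feet: 32 mm thick along its own y, 60 mm tall, legs 10 mm wide and 30 mm long, above them a solid bridge 20 mm tall, and on top a cradle notch 28 mm wide and 10 mm deep that runs along y. Origin between the feet, at foot level; z up, x across the slot. 70 g.
- saddle_b: Saddle with a slot 35 mm wide (55 mm over all along x): fits the 30 mm bar, with 5 mm of play. May be absent. Upside-down U of plain plywood standing on its two feet: 32 mm thick along its own y, 60 mm tall, legs 10 mm wide and 30 mm long, above them a solid bridge 20 mm tall, and on top a cradle notch 28 mm wide and 10 mm deep that runs along y. Origin between the feet, at foot level; z up, x across the slot. 70 g.
- saddle_c: Saddle with a slot 35 mm wide (55 mm over all along x): fits the 30 mm bar, with 5 mm of play. May be absent. Upside-down U of plain plywood standing on its two feet: 32 mm thick along its own y, 60 mm tall, legs 10 mm wide and 30 mm long, above them a solid bridge 20 mm tall, and on top a cradle notch 28 mm wide and 10 mm deep that runs along y. Origin between the feet, at foot level; z up, x across the slot. 70 g.
- saddle_d: Saddle with a slot 20 mm wide (40 mm over all along x): too narrow for the bar. May be absent. Upside-down U of plain plywood standing on its two feet: 32 mm thick along its own y, 60 mm tall, legs 10 mm wide and 30 mm long, above them a solid bridge 20 mm tall, and on top a cradle notch 28 mm wide and 10 mm deep that runs along y. Origin between the feet, at foot level; z up, x across the slot. 70 g.
- saddle_e: Saddle with a slot 20 mm wide (40 mm over all along x): too narrow for the bar. May be absent. Upside-down U of plain plywood standing on its two feet: 32 mm thick along its own y, 60 mm tall, legs 10 mm wide and 30 mm long, above them a solid bridge 20 mm tall, and on top a cradle notch 28 mm wide and 10 mm deep that runs along y. Origin between the feet, at foot level; z up, x across the slot. 70 g.
- saddle_f: Saddle with a slot 54 mm wide (74 mm over all along x): too wide for the bar, it would slop about. May be absent. Upside-down U of plain plywood standing on its two feet: 32 mm thick along its own y, 60 mm tall, legs 10 mm wide and 30 mm long, above them a solid bridge 20 mm tall, and on top a cradle notch 28 mm wide and 10 mm deep that runs along y. Origin between the feet, at foot level; z up, x across the slot. 70 g.
- saddle_old: The saddle that hangs over the bar at the start, feet 30 mm below the bar's top: its slot is 54 mm wide (74 mm over all along x), too wide. Upside-down U of plain plywood standing on its two feet: 32 mm thick along its own y, 60 mm tall, legs 10 mm wide and 30 mm long, above them a solid bridge 20 mm tall, and on top a cradle notch 28 mm wide and 10 mm deep that runs along y. Origin between the feet, at foot level; z up, x across the slot. 70 g.
- chisel_1: Chisel, 190 mm, lying on the bench; a bystander, to be left alone. Along its own x, wooden handle (115 mm long, 20 mm thick) to -x of its origin, blade to +x.
- chisel_2: Gouge, 190 mm, lying on the bench; a bystander, to be left alone. Along its own x, wooden handle (115 mm long, 20 mm thick) to -x of its origin, blade to +x.

How it is judged:
By the outcome, as a careful person would: the job done as asked, in the order asked, and still so for the second after the job is handed in, with the robot touching nothing.
Of saddle_a, saddle_b, saddle_c only 2 to 3 are there at a start; the rules pass over those that are not, and their reading is None.
Of saddle_d, saddle_e, saddle_f only 2 to 3 are there at a start; the rules pass over those that are not, and their reading is None.
At some moment in a run one of baluster may be knocked a few centimetres aside while the robot is not near it.
It also fails if it takes over 210 s, if anything falls off the work surface, if the arm or the gripper's body presses on something with over 40 N, if the wrist force passes 120 N, or if a joint passes its speed limit or range.

ROBOT

A 6-joint arm with a two-finger parallel gripper is mounted at the origin on the work surface. World frame = base frame: x ahead of the robot, y to its left, z up, the work surface at z = 0. Lengths are in m, angles in rad, forces in N, time in s.
With the tool pointing down it reaches from about 0.25 to 0.775 m from the base axis. Payload 4 kg.
Tool frame: the origin (TCP) lies where the fingers leave the gripper's body, on its centre line; the fingertips stand 97 mm ahead of it and the grasp point (between the pads) lies 78 mm ahead of it; z points along the fingers, y is the line along which they close (so a half turn about z gives the same grasp; the last joint's range is limited). The gripper opens to 94 mm and grips with 3 to 60 N. Pads are 16 mm wide; open, the fingers measure 119 mm over their backs; the gripper's body (75 mm by 177 mm) begins 78 mm behind the grasp point.
Start: joints at [1.206, 0.087, 1.371, -0, 1.684, -0.103], TCP at [0.142, 0.531, 0.303] pointing down, gripper open.
Joint ranges: [-3.1, 3.1], [-0.76, 2.03], [0.27, 2.55], [-1.08, 4.22], [0.17, 2.65], [-2.57, 2.57]. Speed limits (rad/s): [2.79, 2.79, 3.14, 3.14, 3.14, 3.14].

INTERFACE

Orientations are given as [roll, pitch, yaw] about the fixed x, y, z axes, in that order (R = Rz(yaw) Ry(pitch) Rx(roll)).
In Python, from bench import robot, eyes gives the robot as it stands. The module is installed in compiled form; this text tells all that it offers.
- The arm moves only by the tool carry_out, never from a script. Its argument "deltas" is a list of rows, each an object of numbers: "dx", "dy", "dz": the shift along the tool's x, y, z each as a share of 0.02 m, from -1 to 1; "wx", "wy", "wz": the turn, a rotation vector about the tool's x, y, z each as a share of 0.12 rad, from -1 to 1; "gripper": the closure in counts, from 0 (fully open) to 255 (shut). In form: [{"dx": .., "dy": .., "dz": .., "wx": .., "wy": .., "wz": .., "gripper": ..}, ...]. A call has 1 to 20 rows; each row shifts and turns the commanded pose from where the row before left it, along the tool's axes as they then stand; what a row does not reach is not made up. A row lasts 1/12 s, in which the tool goes at most 41.7 mm and 7.16 degrees, less where a joint would pass 70% of its speed; a pose out of reach is approached as far as the arm can. A call with a number of a shift or a turn outside -1 to 1 is refused whole. A call with a gripper value outside its range is refused whole. The fingers move at their own pace and stop on an object; the grip force is fixed at half the most. Time passes only in rows, so rows that do not move let the fingers close. It gives the time, the measured TCP pose, the force, the opening and the grip force at its end, in the units of the state.
- robot.get_obs(): the state, without advancing time (a new reading comes with each control period).
- eyes.snapshot(name): name is "scene" or "side" or "wrist"; returns the picture (384x512x3 uint8, red, green, blue); there is no depth.
- eyes.get_calibration(name): a dict with "fovy" (degrees; the focal length in pixels is half the picture's height over the tangent of half this angle, whatever the lens; pixels are square), "cx", "cy" (the principal point, pixels), "R" (3x3) and "t" (3): a world point X has camera coordinates R X + t. Camera axes: x right, y down, z forward; pixel columns grow to the right and rows downward; lengths in m; the calibration is good to about 2 mm. A picture is of the moment at which its call begins: read the wrist's pose just before it. get_calibration takes no time and is no camera call; for the wrist camera it gives the pose at the moment of the call.
- robot.close_job(): hands the job in; it is judged then, once.
The state is a dict: "time": time; "joint_positions": joint angles; "qvel": joint speeds; "joint_torque": joint torques, N m; "tool_pos": TCP position; "ee_rot": TCP orientation; "wrist_force": force on the tool from outside, world axes, zero at the start; "wrist_torque": the same for the moment, N m; "width": finger opening in m; "finger_force": force on a finger pad.
Only numpy, scipy, OpenCV 4.12 (cv2) and the standard library are available. Lean on these libraries where they do the work, as an engineer would, in place of code of your own. Each camera call takes 0.05 s, during which the arm holds its last target. There are 200 camera calls.

## Working session

There is one attempt and no reset: what is moved stays moved. The work goes in short steps, Python scripts to look and compute and a tool call to move; the robot and the scene stay as the last step left them, time stands still between calls to the robot, and variables do not carry over. Pictures are saved under pics/ and viewed, at most 14 in all, crops included, and the job is handed in when it is done.

Besides the shell and the picture viewer there is one more tool, called after ">>>" as name(argument=value, ...), one argument or row to a line, values as JSON. carry_out: Moves the arm, as the interface text tells. Shift numbers are shares of 0.02 m and turn numbers shares of 0.12 rad, none past 1 either way. Its arguments: {"type":"object","properties":{"deltas":{"type":"array","items":{"type":"object","properties":{"dx":{"type":"number"},"dy":{"type":"number"},"dz":{"type":"number"},"wx":{"type":"number"},"wy":{"type":"number"},"wz":{"type":"number"},"gripper":{"type":"number"}}}}},"required":["deltas"]}

```bash
mkdir -p pics
python3 - <<'E'
from bench import robot, eyes
import cv2
o=robot.get_obs(); print(o)
for n in ["scene","side","wrist"]:
    im=eyes.snapshot(n); cv2.imwrite(f"pics/{n}0.png",im[:,:,::-1])
    print(n,eyes.get_calibration(n))
E
```

```text
{'time': 0.0, 'joint_positions': array([ 1.20586193e+00,  8.79152785e-02,  1.37221405e+00,  1.62020714e-05,
        1.68359814e+00, -1.03125259e-01]), 'qvel': array([ 0.00027954,  0.00052756, -0.00058783, -0.00035651,  0.00198021,
       -0.00048261]), 'joint_torque': array([-3.24103585e-04, -3.40166438e+01, -3.02434015e+01,  7.17181969e-02,
        3.29015718e-02, -1.50947490e-04]), 'tool_pos': array([0.14225058, 0.53094262, 0.30154606]), 'ee_rot': array([-3.13947084e+00, -2.35780600e-04,  2.87978507e+00]), 'wrist_force': array([ 1.4314383 , -0.00602736,  0.58385048]), 'wrist_torque': array([ 0.0146624 , -0.02924086,  0.01031153]), 'finger_force': 0.0, 'width': 0.09385250650344262}
scene {'fovy': 49.60828751161158, 'cx': 259.5141423256069, 'cy': 184.8233715836506, 'R': array([[-0.49936105,  0.86625788, -0.01535668],
       [ 0.71388858,  0.401354  , -0.57382756],
       [-0.49091918, -0.29751009, -0.81883216]]), 't': array([ 0.26821509, -0.35376097,  1.50370432])}
side {'fovy': 48.538424370546686, 'cx': 257.1152631269521, 'cy': 187.0710661995335, 'R': array([[ 0.67237928, -0.73997717, -0.01843622],
       [-0.49576038, -0.43169727, -0.75356427],
       [ 0.54966149,  0.51582095, -0.65711566]]), 't': array([-0.35974964,  0.33862333,  0.84302008])}
wrist {'fovy': 59.76137647537601, 'cx': 256.1085947241976, 'cy': 188.4139181283093, 'R': array([[ 0.25848925,  0.96600929, -0.00305818],
       [ 0.92494047, -0.24658407,  0.2892774 ],
       [ 0.27869056, -0.07760374, -0.95724042]]), 't': array([-0.54813244, -0.03224021,  0.39360419])}
```

View pics/scene0.png

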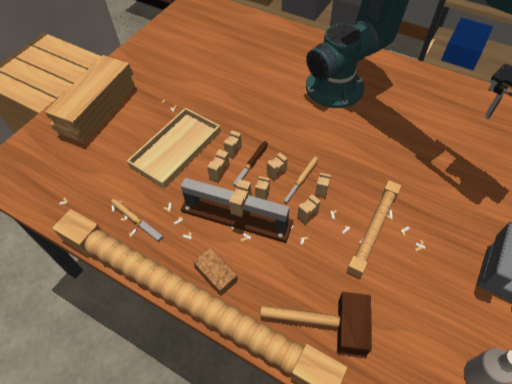

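View pics/side0.png

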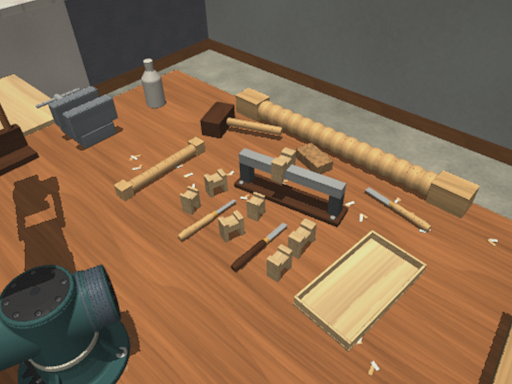

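The scene view shows the rest with the old saddle at about (240,200). The loose saddles are at about (218,165), (233,144), (277,167), (262,187), (323,184) and (309,208). The tray is at (175,147) and the baluster runs from (392,190) to (357,266). I'll enlarge both views.

```bash
cat > h.py <<'E'
import numpy as np, cv2
from bench import robot, eyes
from scipy.spatial.transform import Rotation as Rn
def cal(n):
    c=eyes.get_calibration(n); f=192/np.tan(np.radians(c['fovy'])/2)
    K=np.array([[f,0,c['cx']],[0,f,c['cy']],[0,0,1]]); return K,np.array(c['R']),np.array(c['t'])
def ray(n,uv,z=0.,C=None):
    K,R,t=C or cal(n); uv=np.atleast_2d(uv).astype(float)
    d=(R.T@np.linalg.inv(K)@np.c_[uv,np.ones(len(uv))].T).T; o=-R.T@t
    return o+d*((z-o[2])/d[:,2])[:,None]
def proj(n,X,C=None):
    K,R,t=C or cal(n); p=(K@(R@np.atleast_2d(X).T+t[:,None])).T; return p[:,:2]/p[:,2:]
E
python3 - <<'E'
import cv2
a=cv2.imread('pics/scene0.png')[105:275,120:410]; b=cv2.imread('pics/side0.png')[130:350,100:440]
cv2.imwrite('pics/sc_crop.png',cv2.resize(a,(783,459),interpolation=cv2.INTER_CUBIC))
cv2.imwrite('pics/sd_crop.png',cv2.resize(b,(782,506),interpolation=cv2.INTER_CUBIC))
E
```

```text
(no output)
```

View pics/sc_crop.png

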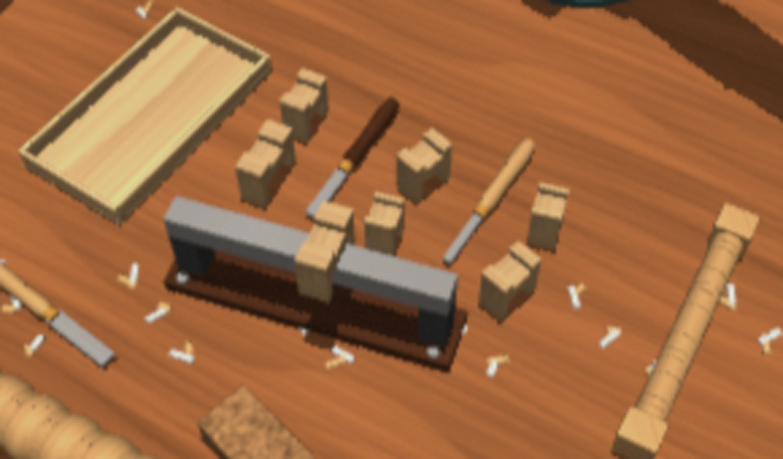

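View pics/sd_crop.png

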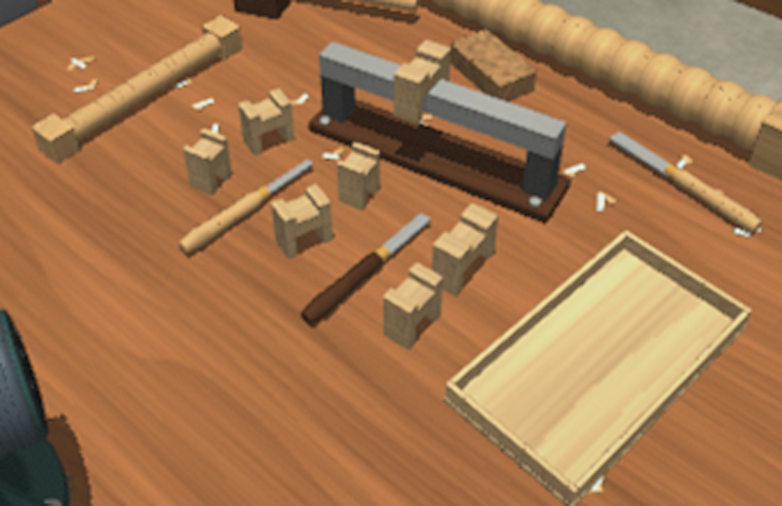

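The crops show six loose upright saddles, and the two chisels lie between them. I'll get rough positions, then refine them from the wrist camera.

Run:
```python
from h import *
np.set_printoptions(precision=3,suppress=True)
S=lambda p:np.array(p)/2.7+[120,105]
D=lambda p:np.array(p)/2.3+[100,130]
print(ray('scene',S([(265,145),(303,88),(424,150),(386,207),(550,195),(510,263)]),.055)[:,:2])
print(ray('side',D([(465,232),(413,287),(302,205),(359,160),(208,147),(267,108)]),.055)[:,:2])
print('old',ray('scene',S([(328,230)]),.137),ray('side',D([(423,65)]),.137))
print('bar',ray('scene',S([(177,198),(165,223),(457,275),(450,302)]),.11)[:,:2],ray('side',D([(320,63),(335,44),(560,145),(565,124)]),.11)[:,:2])
print('tray',ray('scene',S([(178,10),(270,60),(118,215),(22,152)]),.03)[:,:2],ray('side',D([(627,234),(748,312),(572,498),(447,385)]),.03)[:,:2])
print('bal',ray('scene',S([(738,220),(640,425)]),.04)[:,:2],ray('side',D([(55,130),(221,32)]),.04)[:,:2])
print('chis',ray('scene',S([(393,102),(315,212),(530,145),(449,258)]),.01)[:,:2])
```

```text
[[ 0.517 -0.155]
 [ 0.424 -0.163]
 [ 0.436  0.003]
 [ 0.524  0.005]
 [ 0.424  0.151]
 [ 0.523  0.152]]
[[ 0.525 -0.156]
 [ 0.433 -0.163]
 [ 0.441 -0.001]
 [ 0.534  0.001]
 [ 0.436  0.146]
 [ 0.529  0.146]]
old [[ 0.626 -0.001  0.137]] [[ 0.632 -0.009  0.137]]
bar [[ 0.652 -0.166]
 [ 0.684 -0.159]
 [ 0.594  0.125]
 [ 0.625  0.133]] [[ 0.584  0.107]
 [ 0.623  0.12 ]
 [ 0.647 -0.184]
 [ 0.679 -0.169]]
tray [[ 0.373 -0.382]
 [ 0.388 -0.235]
 [ 0.662 -0.255]
 [ 0.646 -0.405]] [[ 0.655 -0.274]
 [ 0.642 -0.416]
 [ 0.363 -0.395]
 [ 0.381 -0.248]]
bal [[0.345 0.337]
 [0.618 0.336]] [[0.345 0.322]
 [0.611 0.323]]
chis [[ 0.358 -0.08 ]
 [ 0.541 -0.077]
 [ 0.338  0.091]
 [ 0.522  0.082]]
```

>>> carry_out(
  deltas=[
    {"dx": -0.96,"dy": -0.84,"dz": -0.14},
    {"dx": -0.96,"dy": -0.84,"dz": -0.14},
    {"dx": -0.96,"dy": -0.84,"dz": -0.14},
    {"dx": -0.96,"dy": -0.84,"dz": -0.14},
    {"dx": -0.96,"dy": -0.84,"dz": -0.14},
    {"dx": -0.96,"dy": -0.84,"dz": -0.14},
    {"dx": -0.96,"dy": -0.84,"dz": -0.14},
    {"dx": -0.96,"dy": -0.84,"dz": -0.14},
    {"dx": -0.96,"dy": -0.84,"dz": -0.14},
    {"dx": -0.96,"dy": -0.84,"dz": -0.14},
    {"dx": -0.96,"dy": -0.84,"dz": -0.14},
    {"dx": -0.96,"dy": -0.84,"dz": -0.14},
    {"dx": -0.96,"dy": -0.84,"dz": -0.14},
    {"dx": -0.96,"dy": -0.84,"dz": -0.14},
    {"dx": -0.96,"dy": -0.84,"dz": -0.14},
    {"dx": -0.96,"dy": -0.84,"dz": -0.14},
    {"dx": -0.96,"dy": -0.84,"dz": -0.14},
    {"dx": -0.96,"dy": -0.84,"dz": -0.14},
    {"dx": -0.96,"dy": -0.84,"dz": -0.14},
    {"dx": -0.96,"dy": -0.84,"dz": -0.14},
  ],
)

```text
invalid input
```

>>> carry_out(
  deltas=[
    {"dx": -0.96,"dy": -0.84,"dz": -0.14},
    {"dx": -0.96,"dy": -0.84,"dz": -0.14},
    {"dx": -0.96,"dy": -0.84,"dz": -0.14},
    {"dx": -0.96,"dy": -0.84,"dz": -0.14},
    {"dx": -0.96,"dy": -0.84,"dz": -0.14},
    {"wz": -0.73},
    {"wz": -0.73},
    {"wz": -0.73},
    {},
    {},
  ],
)

```text
invalid input
```

Run:
```python
from h import *
np.set_printoptions(precision=4,suppress=True)
o=robot.get_obs(); print(o['time'],o['tool_pos'],o['ee_rot'],o['joint_positions'])
C=cal('wrist'); im=eyes.snapshot('wrist'); np.savez('pics/w1.npz',im=im,K=C[0],R=C[1],t=C[2])
cv2.imwrite('pics/w1.png',cv2.resize(im[:,:,::-1],(800,600),interpolation=cv2.INTER_CUBIC))
```

```text
0.15 [0.1423 0.531  0.3018] [-3.14   -0.0002  2.8798] [ 1.2059  0.0878  1.3719 -0.      1.6836 -0.1031]
```

View pics/w1.png

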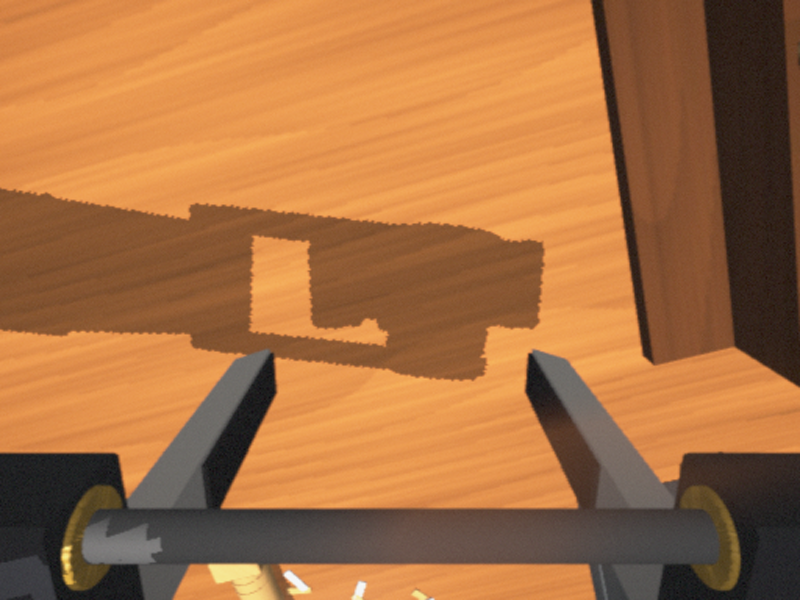

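The wrist view shows only bench and shadow, with the fingers covering the lower part (rows above 340 of 600 are usable). Both moves were refused, probably because a row needs every key.

>>> carry_out(
  deltas=[
    {"dx": -0.98,"dy": -0.75,"dz": -0.13,"wx": 0,"wy": 0,"wz": 0,"gripper": 0},
    {"dx": -0.98,"dy": -0.75,"dz": -0.13,"wx": 0,"wy": 0,"wz": 0,"gripper": 0},
  ],
)

```text
time: 0.37
tool_pos: [0.1721, 0.492, 0.307]
ee_rot: [-3.14, -0.0, 2.882]
wrist_force: [-0.1, 0.7, 0.0]
width: 0.0941
finger_force: 0.0
```

>>> carry_out(
  deltas=[
    {"dx": -0.98,"dy": -0.75,"dz": -0.13,"wx": 0,"wy": 0,"wz": 0,"gripper": 0},
    {"dx": -0.98,"dy": -0.75,"dz": -0.13,"wx": 0,"wy": 0,"wz": 0,"gripper": 0},
    {"dx": -0.98,"dy": -0.75,"dz": -0.13,"wx": 0,"wy": 0,"wz": 0,"gripper": 0},
    {"dx": -0.98,"dy": -0.75,"dz": -0.13,"wx": 0,"wy": 0,"wz": 0,"gripper": 0},
    {"dx": -0.98,"dy": -0.75,"dz": -0.13,"wx": 0,"wy": 0,"wz": 0,"gripper": 0},
    {"dx": -0.98,"dy": -0.75,"dz": -0.13,"wx": 0,"wy": 0,"wz": 0,"gripper": 0},
    {"dx": -0.98,"dy": -0.75,"dz": -0.13,"wx": 0,"wy": 0,"wz": 0,"gripper": 0},
    {"dx": -0.98,"dy": -0.75,"dz": -0.13,"wx": 0,"wy": 0,"wz": 0,"gripper": 0},
    {"dx": -0.98,"dy": -0.75,"dz": -0.13,"wx": 0,"wy": 0,"wz": 0,"gripper": 0},
    {"dx": -0.98,"dy": -0.75,"dz": -0.13,"wx": 0,"wy": 0,"wz": 0,"gripper": 0},
    {"dx": -0.98,"dy": -0.75,"dz": -0.13,"wx": 0,"wy": 0,"wz": 0,"gripper": 0},
    {"dx": -0.98,"dy": -0.75,"dz": -0.13,"wx": 0,"wy": 0,"wz": 0,"gripper": 0},
    {"dx": -0.98,"dy": -0.75,"dz": -0.13,"wx": 0,"wy": 0,"wz": 0,"gripper": 0},
    {"dx": -0.98,"dy": -0.75,"dz": -0.13,"wx": 0,"wy": 0,"wz": 0,"gripper": 0},
    {"dx": -0.98,"dy": -0.75,"dz": -0.13,"wx": 0,"wy": 0,"wz": 0,"gripper": 0},
    {"dx": -0.98,"dy": -0.75,"dz": -0.13,"wx": 0,"wy": 0,"wz": 0,"gripper": 0},
    {"dx": -0.98,"dy": -0.75,"dz": -0.13,"wx": 0,"wy": 0,"wz": 0,"gripper": 0},
    {"dx": -0.98,"dy": -0.75,"dz": -0.13,"wx": 0,"wy": 0,"wz": 0,"gripper": 0},
    {"dx": -0.98,"dy": -0.75,"dz": -0.13,"wx": 0,"wy": 0,"wz": 0,"gripper": 0},
    {"dx": -0.98,"dy": -0.75,"dz": -0.13,"wx": 0,"wy": 0,"wz": 0,"gripper": 0},
  ],
)

```text
time: 2.03
tool_pos: [0.474, 0.0998, 0.3598]
ee_rot: [3.142, -0.0, 2.88]
wrist_force: [0.2, 0.9, 0.2]
width: 0.0942
finger_force: 0.0
```

>>> carry_out(
  deltas=[
    {"dx": -0.98,"dy": -0.75,"dz": -0.13,"wx": 0,"wy": 0,"wz": 0,"gripper": 0},
    {"dx": -0.98,"dy": -0.75,"dz": -0.13,"wx": 0,"wy": 0,"wz": 0,"gripper": 0},
    {"dx": -0.98,"dy": -0.75,"dz": -0.13,"wx": 0,"wy": 0,"wz": 0,"gripper": 0},
    {"dx": -0.98,"dy": -0.75,"dz": -0.13,"wx": 0,"wy": 0,"wz": 0,"gripper": 0},
    {"dx": -0.98,"dy": -0.75,"dz": -0.13,"wx": 0,"wy": 0,"wz": 0,"gripper": 0},
    {"dx": 0,"dy": 0,"dz": 0,"wx": 0,"wy": 0,"wz": -0.7,"gripper": 0},
    {"dx": 0,"dy": 0,"dz": 0,"wx": 0,"wy": 0,"wz": -0.7,"gripper": 0},
    {"dx": 0,"dy": 0,"dz": 0,"wx": 0,"wy": 0,"wz": -0.7,"gripper": 0},
    {"dx": 0,"dy": 0,"dz": 0,"wx": 0,"wy": 0,"wz": 0,"gripper": 0},
  ],
)

```text
time: 2.78
tool_pos: [0.5488, 0.0028, 0.3724]
ee_rot: [3.141, -0.001, 3.133]
wrist_force: [0.7, 0.6, -0.1]
width: 0.0941
finger_force: 0.0
```

```bash
cat >> h.py <<'E'
def shot(tag,n='wrist'):
    C=cal(n); im=eyes.snapshot(n); np.savez(f'pics/{tag}.npz',im=im,K=C[0],R=C[1],t=C[2])
    cv2.imwrite(f'pics/{tag}.png',cv2.resize(im[:,:,::-1],(800,600),interpolation=cv2.INTER_CUBIC)); return im,C
def load(tag):
    d=np.load(f'pics/{tag}.npz'); return d['im'],(d['K'],d['R'],d['t'])
E
python3 - <<'E'
from h import *
np.set_printoptions(precision=4,suppress=True)
o=robot.get_obs(); print(o['time'],o['tool_pos'],o['ee_rot'],o['joint_positions'])
shot('w2')
E
```

```text
2.7833 [0.5488 0.0028 0.3724] [ 3.1414 -0.0008  3.1326] [-0.0983  0.0823  1.2392  0.0001  1.821  -1.6601]
```

View pics/w2.png

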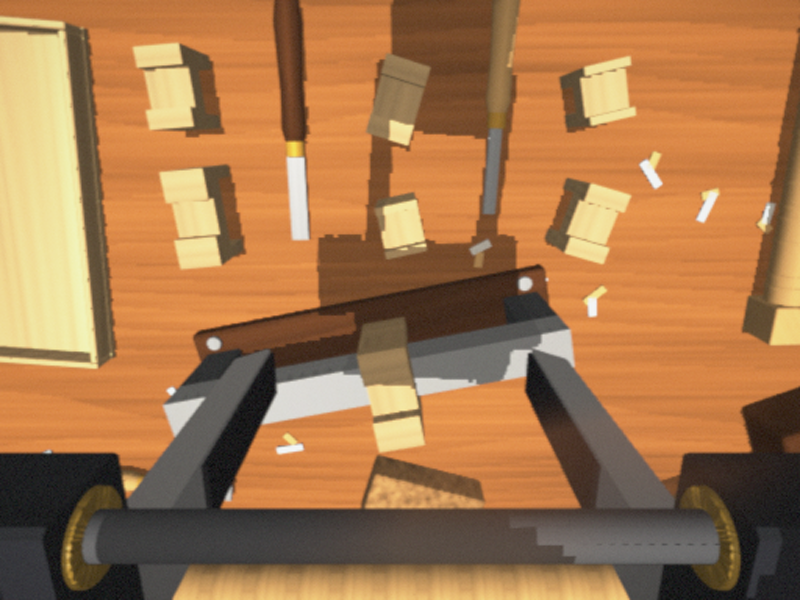

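The wrist picture shows all six loose saddles from above, in view pixels: (168,88), (195,217), (398,100), (402,224), (600,92) and (597,220). The old saddle is on the bar at (392,385). I'll turn the top corners into poses and widths.

Run:
```python
from h import *
np.set_printoptions(precision=4,suppress=True)
im,C=load('w2')
P={'A':[(135,48),(180,44),(194,124),(150,130)],'B':[(160,172),(204,167),(221,263),(177,268)],'C':[(387,55),(430,67),(410,147),(367,132)],
'D':[(376,203),(414,194),(425,247),(387,254)],'E':[(580,70),(630,57),(635,115),(588,125)],'F':[(585,180),(630,194),(607,262),(562,247)]}
for k,p in P.items():
    X=ray('',np.array(p)/1.5625,.06,C)[:,:2]; c=X.mean(0)
    a=(X[0]+X[1]-X[2]-X[3])/2; b=(X[1]+X[2]-X[0]-X[3])/2
    print(k,c,'w',np.linalg.norm(a),'th',np.linalg.norm(b),'yawx',np.arctan2(-a[1],-a[0]),'yawb',np.arctan2(b[1],b[0])-np.pi/2)
X=ray('',np.array([(165,404),(570,328),(573,362),(175,437)])/1.5625,.11,C)[:,:2];print(X,X.mean(0))
X=ray('',np.array([(358,326),(408,317),(424,443),(377,452)])/1.5625,.14,C)[:,:2];print('old',X,X.mean(0))
X=ray('',np.array([(213,344),(524,284)])/1.5625,.016,C)[:,:2];print('bolts',X,X.mean(0))
X=ray('',np.array([(112,357),(80,26)])/1.5625,.03,C)[:,:2];print('tray',X,X.mean(0))
a=im[0:180,70:420]
cv2.imwrite('pics/w2c.png',cv2.resize(a[:,:,::-1],(800,411),interpolation=cv2.INTER_CUBIC))
```

```text
A [ 0.4303 -0.1639] w 0.053468613844248 th 0.032052654963269214 yawx 0.05313872984197541 yawb 0.09516182632458925
B [ 0.5233 -0.1572] w 0.07288019163767716 th 0.03401346402236583 yawx 0.05262722659319457 yawb 0.10339860518367439
C [0.4409 0.001 ] w 0.05433310718976109 th 0.03187603308588115 yawx -0.27404997468430553 yawb -0.297030757704273
D [0.5293 0.0018] w 0.04053438616027947 th 0.02951028549638782 yawx 0.19941715979339072 yawb 0.1992526203687066
E [0.4363 0.1495] w 0.038412741671989124 th 0.03425218780757283 yawx 0.22519094783300672 yawb 0.21444251783114976
F [0.5279 0.1499] w 0.05261857478172767 th 0.036957892269255624 yawx -0.2362353908374496 yawb -0.3114965196998578
[[ 0.6524 -0.1729]
 [ 0.595   0.1205]
 [ 0.6211  0.1249]
 [ 0.6801 -0.1692]] [ 0.6372 -0.0242]
old [[ 0.5813 -0.0259]
 [ 0.5755  0.0062]
 [ 0.6675  0.0169]
 [ 0.6743 -0.0157]] [ 0.6246 -0.0046]
bolts [[ 0.6432 -0.1689]
 [ 0.5891  0.109 ]] [ 0.6161 -0.0299]
tray [[ 0.6491 -0.254 ]
 [ 0.385  -0.2333]] [ 0.517  -0.2436]
```

View pics/w2c.png

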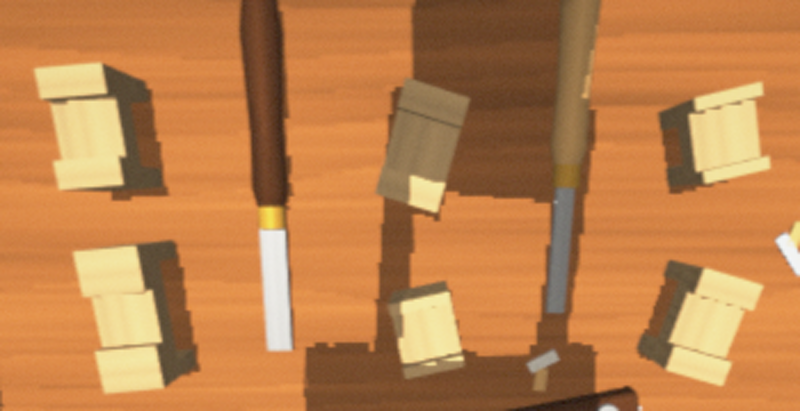

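Three saddles fit: A (0.430,-0.164), C (0.441,0.001) and F (0.528,0.150). B is too wide, and D and E are too narrow. The bar's middle is at about (0.637,-0.024) with yaw 0.195, and the old saddle is near (0.634,-0.006). I'm going for the old saddle first.

>>> carry_out(
  deltas=[
    {"dx": -0.85,"dy": -0.08,"dz": 1,"wx": 0,"wy": 0,"wz": 0,"gripper": 0},
    {"dx": -0.85,"dy": -0.08,"dz": 1,"wx": 0,"wy": 0,"wz": 0,"gripper": 0},
    {"dx": -0.85,"dy": -0.08,"dz": 1,"wx": 0,"wy": 0,"wz": 0,"gripper": 0},
    {"dx": -0.85,"dy": -0.08,"dz": 1,"wx": 0,"wy": 0,"wz": 0,"gripper": 0},
    {"dx": -0.85,"dy": -0.08,"dz": 1,"wx": 0,"wy": 0,"wz": 0,"gripper": 0},
    {"dx": 0,"dy": 0,"dz": 0,"wx": 0,"wy": 0,"wz": 0.95,"gripper": 0},
    {"dx": 0,"dy": 0,"dz": 0,"wx": 0,"wy": 0,"wz": 0.95,"gripper": 0},
    {"dx": 0,"dy": 0,"dz": 0,"wx": 0,"wy": 0,"wz": 0.95,"gripper": 0},
    {"dx": 0,"dy": 0,"dz": 0,"wx": 0,"wy": 0,"wz": 0.95,"gripper": 0},
    {"dx": 0,"dy": 0,"dz": 0,"wx": 0,"wy": 0,"wz": 0.95,"gripper": 0},
    {"dx": 0,"dy": 0,"dz": 0,"wx": 0,"wy": 0,"wz": 0.95,"gripper": 0},
    {"dx": 0,"dy": 0,"dz": 0,"wx": 0,"wy": 0,"wz": 0.95,"gripper": 0},
    {"dx": 0,"dy": 0,"dz": 0,"wx": 0,"wy": 0,"wz": 0.95,"gripper": 0},
    {"dx": 0,"dy": 0,"dz": 0,"wx": 0,"wy": 0,"wz": 0.95,"gripper": 0},
    {"dx": 0,"dy": 0,"dz": 0,"wx": 0,"wy": 0,"wz": 0.95,"gripper": 0},
    {"dx": 0,"dy": 0,"dz": 0,"wx": 0,"wy": 0,"wz": 0.95,"gripper": 0},
    {"dx": 0,"dy": 0,"dz": 0,"wx": 0,"wy": 0,"wz": 0.95,"gripper": 0},
    {"dx": 0,"dy": 0,"dz": 0,"wx": 0,"wy": 0,"wz": 0,"gripper": 0},
  ],
)

```text
time: 4.33
tool_pos: [0.6335, -0.0055, 0.2727]
ee_rot: [-3.141, -0.0, 1.76]
wrist_force: [-0.5, -0.5, 0.3]
width: 0.0937
finger_force: 0.0
```

```bash
cat >> h.py <<'E'
def go(x,y,z,yaw=None):
    """units of 20 mm along tool axes at the yaw now; wz units after"""
    o=robot.get_obs(); p=o['tool_pos']; R=Rn.from_euler('xyz',o['ee_rot']).as_matrix()
    d=R.T@(np.array([x,y,z])-p)/.02
    w=0 if yaw is None else ((o['ee_rot'][2]-yaw+np.pi/2)%np.pi-np.pi/2)/.12
    print('t',round(o['time'],2),'at',np.round(p,4),'yaw',round(o['ee_rot'][2],4),'q6',round(o['joint_positions'][5],2),'units',np.round(d,2),'wz',round(w,2),'W',round(o['width'],4))
E
python3 - <<'E'
from h import *
go(.634,-.006,.195,1.766)
E
```

```text
t 4.33 at [ 0.6335 -0.0055  0.2727] yaw 1.7603 q6 -0.29 units [-0.03  0.02  3.89] wz -0.05 W 0.0937
```

>>> carry_out(
  deltas=[
    {"dx": 0,"dy": 0,"dz": 1,"wx": 0,"wy": 0,"wz": 0,"gripper": 0},
    {"dx": 0,"dy": 0,"dz": 1,"wx": 0,"wy": 0,"wz": 0,"gripper": 0},
    {"dx": 0,"dy": 0,"dz": 0.8,"wx": 0,"wy": 0,"wz": 0,"gripper": 0},
    {"dx": 0,"dy": 0,"dz": 0.6,"wx": 0,"wy": 0,"wz": 0,"gripper": 0},
    {"dx": 0,"dy": 0,"dz": 0.5,"wx": 0,"wy": 0,"wz": 0,"gripper": 0},
    {"dx": 0,"dy": 0,"dz": 0,"wx": 0,"wy": 0,"wz": 0,"gripper": 255},
    {"dx": 0,"dy": 0,"dz": 0,"wx": 0,"wy": 0,"wz": 0,"gripper": 255},
    {"dx": 0,"dy": 0,"dz": 0,"wx": 0,"wy": 0,"wz": 0,"gripper": 255},
    {"dx": 0,"dy": 0,"dz": 0,"wx": 0,"wy": 0,"wz": 0,"gripper": 255},
    {"dx": 0,"dy": 0,"dz": 0,"wx": 0,"wy": 0,"wz": 0,"gripper": 255},
  ],
)

```text
time: 5.17
tool_pos: [0.6342, -0.0058, 0.1964]
ee_rot: [3.139, 0.001, 1.764]
wrist_force: [-1.0, 0.7, 1.0]
width: 0.0738
finger_force: 30.0
```

>>> carry_out(
  deltas=[
    {"dx": 0,"dy": 0,"dz": -1,"wx": 0,"wy": 0,"wz": 0,"gripper": 255},
    {"dx": 0,"dy": 0,"dz": -1,"wx": 0,"wy": 0,"wz": 0,"gripper": 255},
    {"dx": 0,"dy": 0,"dz": -1,"wx": 0,"wy": 0,"wz": 0,"gripper": 255},
    {"dx": 0,"dy": 0,"dz": -1,"wx": 0,"wy": 0,"wz": 0,"gripper": 255},
    {"dx": 0,"dy": 0,"dz": -1,"wx": 0,"wy": 0,"wz": 0,"gripper": 255},
    {"dx": -1,"dy": -0.36,"dz": 0,"wx": 0,"wy": 0,"wz": 0,"gripper": 255},
    {"dx": -1,"dy": -0.36,"dz": 0,"wx": 0,"wy": 0,"wz": 0,"gripper": 255},
    {"dx": -1,"dy": -0.36,"dz": 0,"wx": 0,"wy": 0,"wz": 0,"gripper": 255},
    {"dx": -1,"dy": -0.36,"dz": 0,"wx": 0,"wy": 0,"wz": 0,"gripper": 255},
    {"dx": -1,"dy": -0.36,"dz": 0,"wx": 0,"wy": 0,"wz": 0,"gripper": 255},
    {"dx": -1,"dy": -0.36,"dz": 0,"wx": 0,"wy": 0,"wz": 0,"gripper": 255},
    {"dx": -1,"dy": -0.36,"dz": 0,"wx": 0,"wy": 0,"wz": 0,"gripper": 255},
    {"dx": -1,"dy": -0.36,"dz": 0,"wx": 0,"wy": 0,"wz": 0,"gripper": 255},
    {"dx": -1,"dy": -0.36,"dz": 0,"wx": 0,"wy": 0,"wz": 0,"gripper": 255},
    {"dx": -1,"dy": -0.36,"dz": 0,"wx": 0,"wy": 0,"wz": 0,"gripper": 255},
    {"dx": -1,"dy": -0.36,"dz": 0,"wx": 0,"wy": 0,"wz": 0,"gripper": 255},
    {"dx": -1,"dy": -0.36,"dz": 0,"wx": 0,"wy": 0,"wz": 0,"gripper": 255},
    {"dx": -1,"dy": -0.36,"dz": 0,"wx": 0,"wy": 0,"wz": 0,"gripper": 255},
    {"dx": -1,"dy": -0.36,"dz": 0,"wx": 0,"wy": 0,"wz": 0,"gripper": 255},
    {"dx": -1,"dy": -0.36,"dz": 0,"wx": 0,"wy": 0,"wz": 0,"gripper": 255},
  ],
)

```text
time: 6.83
tool_pos: [0.585, -0.3219, 0.2954]
ee_rot: [3.141, 0.001, 1.764]
wrist_force: [-0.1, -0.4, -0.0]
width: 0.0741
finger_force: 30.0
```

>>> carry_out(
  deltas=[
    {"dx": -1,"dy": -0.36,"dz": 0,"wx": 0,"wy": 0,"wz": 0,"gripper": 255},
    {"dx": -1,"dy": -0.36,"dz": 0,"wx": 0,"wy": 0,"wz": 0,"gripper": 255},
    {"dx": 0,"dy": 0,"dz": 0,"wx": 0,"wy": 0,"wz": 0.75,"gripper": 255},
    {"dx": 0,"dy": 0,"dz": 0,"wx": 0,"wy": 0,"wz": 0.75,"gripper": 255},
    {"dx": 0,"dy": 0,"dz": 0,"wx": 0,"wy": 0,"wz": 0.75,"gripper": 255},
    {"dx": 0,"dy": 0,"dz": 1,"wx": 0,"wy": 0,"wz": 0,"gripper": 255},
    {"dx": 0,"dy": 0,"dz": 1,"wx": 0,"wy": 0,"wz": 0,"gripper": 255},
    {"dx": 0,"dy": 0,"dz": 1,"wx": 0,"wy": 0,"wz": 0,"gripper": 255},
    {"dx": 0,"dy": 0,"dz": 1,"wx": 0,"wy": 0,"wz": 0,"gripper": 255},
    {"dx": 0,"dy": 0,"dz": 0,"wx": 0,"wy": 0,"wz": 0,"gripper": 255},
  ],
)

```text
time: 7.67
tool_pos: [0.5772, -0.3618, 0.2095]
ee_rot: [-3.134, -0.005, 1.494]
wrist_force: [-0.3, 0.2, -1.9]
width: 0.0741
finger_force: 30.0
```

Run:
```python
from h import *
go(.58,-.362,.1225,1.493)
shot('s3','scene')
im=cv2.imread('pics/s3.png'); cv2.imwrite('pics/s3c.png',cv2.resize(im[130:420,160:560],(800,580),interpolation=cv2.INTER_CUBIC))
```

```text
t 7.67 at [ 0.5772 -0.3618  0.2095] yaw 1.4938 q6 -0.57 units [-0.02  0.17  4.35] wz 0.01 W 0.0741
```

View pics/s3c.png

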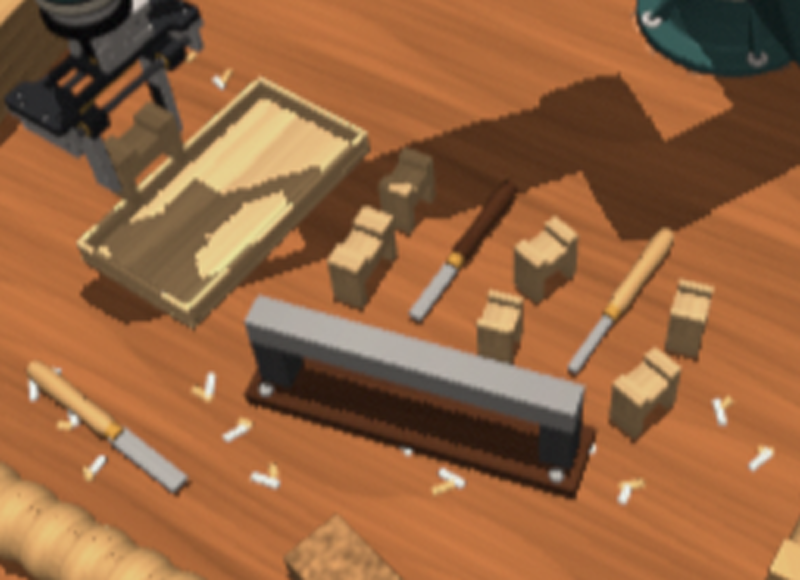

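The saddle is held over the tray, just beyond the rim near (150,150) in the crop, and the bar is empty. I'll lower and release it.

>>> carry_out(
  deltas=[
    {"dx": 0,"dy": 0.1,"dz": 0.8,"wx": 0,"wy": 0,"wz": 0,"gripper": 255},
    {"dx": 0,"dy": 0.1,"dz": 0.8,"wx": 0,"wy": 0,"wz": 0,"gripper": 255},
    {"dx": 0,"dy": 0,"dz": 0.8,"wx": 0,"wy": 0,"wz": 0,"gripper": 255},
    {"dx": 0,"dy": 0,"dz": 0.7,"wx": 0,"wy": 0,"wz": 0,"gripper": 255},
    {"dx": 0,"dy": 0,"dz": 0.5,"wx": 0,"wy": 0,"wz": 0,"gripper": 255},
    {"dx": 0,"dy": 0,"dz": 0.3,"wx": 0,"wy": 0,"wz": 0,"gripper": 255},
    {"dx": 0,"dy": 0,"dz": 0.2,"wx": 0,"wy": 0,"wz": 0,"gripper": 255},
    {"dx": 0,"dy": 0,"dz": 0,"wx": 0,"wy": 0,"wz": 0,"gripper": 255},
    {"dx": 0,"dy": 0,"dz": 0,"wx": 0,"wy": 0,"wz": 0,"gripper": 255},
  ],
)

```text
time: 8.47
tool_pos: [0.583, -0.3635, 0.1338]
ee_rot: [3.14, 0.001, 1.494]
wrist_force: [0.4, -0.1, -0.5]
width: 0.0741
finger_force: 30.0
```

>>> carry_out(
  deltas=[
    {"dx": 0,"dy": 0,"dz": 0.3,"wx": 0,"wy": 0,"wz": 0,"gripper": 255},
    {"dx": 0,"dy": 0,"dz": 0.2,"wx": 0,"wy": 0,"wz": 0,"gripper": 255},
    {"dx": 0,"dy": 0,"dz": 0,"wx": 0,"wy": 0,"wz": 0,"gripper": 255},
    {"dx": 0,"dy": 0,"dz": 0,"wx": 0,"wy": 0,"wz": 0,"gripper": 0},
    {"dx": 0,"dy": 0,"dz": 0,"wx": 0,"wy": 0,"wz": 0,"gripper": 0},
    {"dx": 0,"dy": 0,"dz": 0,"wx": 0,"wy": 0,"wz": 0,"gripper": 0},
    {"dx": 0,"dy": 0,"dz": 0,"wx": 0,"wy": 0,"wz": 0,"gripper": 0},
  ],
)

```text
time: 9.05
tool_pos: [0.5827, -0.3632, 0.123]
ee_rot: [3.141, 0.0, 1.494]
wrist_force: [0.1, 0.1, -0.5]
width: 0.0935
finger_force: 0.0
```

>>> carry_out(
  deltas=[
    {"dx": 0,"dy": 0,"dz": -1,"wx": 0,"wy": 0,"wz": 0,"gripper": 0},
    {"dx": 0,"dy": 0,"dz": -1,"wx": 0,"wy": 0,"wz": 0,"gripper": 0},
    {"dx": 0,"dy": 0,"dz": -1,"wx": 0,"wy": 0,"wz": 0,"gripper": 0},
    {"dx": 0,"dy": 0,"dz": -1,"wx": 0,"wy": 0,"wz": 0,"gripper": 0},
    {"dx": 0,"dy": 0,"dz": -1,"wx": 0,"wy": 0,"wz": 0,"gripper": 0},
    {"dx": 0,"dy": 0,"dz": -1,"wx": 0,"wy": 0,"wz": 0,"gripper": 0},
    {"dx": 0,"dy": 0,"dz": -1,"wx": 0,"wy": 0,"wz": 0,"gripper": 0},
    {"dx": 0,"dy": 0,"dz": -1,"wx": 0,"wy": 0,"wz": 0,"gripper": 0},
    {"dx": 0,"dy": 0,"dz": -1,"wx": 0,"wy": 0,"wz": 0,"gripper": 0},
    {"dx": 0,"dy": 0,"dz": -1,"wx": 0,"wy": 0,"wz": 0,"gripper": 0},
    {"dx": 0,"dy": 0,"dz": 0,"wx": 0,"wy": 0,"wz": 0,"gripper": 0},
    {"dx": 0,"dy": 0,"dz": 0,"wx": 0,"wy": 0,"wz": 0,"gripper": 0},
  ],
)

```text
time: 10.05
tool_pos: [0.583, -0.3634, 0.3245]
ee_rot: [3.139, 0.002, 1.494]
wrist_force: [0.6, 0.5, -1.0]
width: 0.094
finger_force: 0.0
```

Run:
```python
from h import *
go(.583,-.3635,.3)
shot('w4')
```

```text
t 10.05 at [ 0.583  -0.3634  0.3245] yaw 1.4939 q6 -0.56 units [-0.   -0.    1.22] wz 0 W 0.094
```

View pics/w4.png

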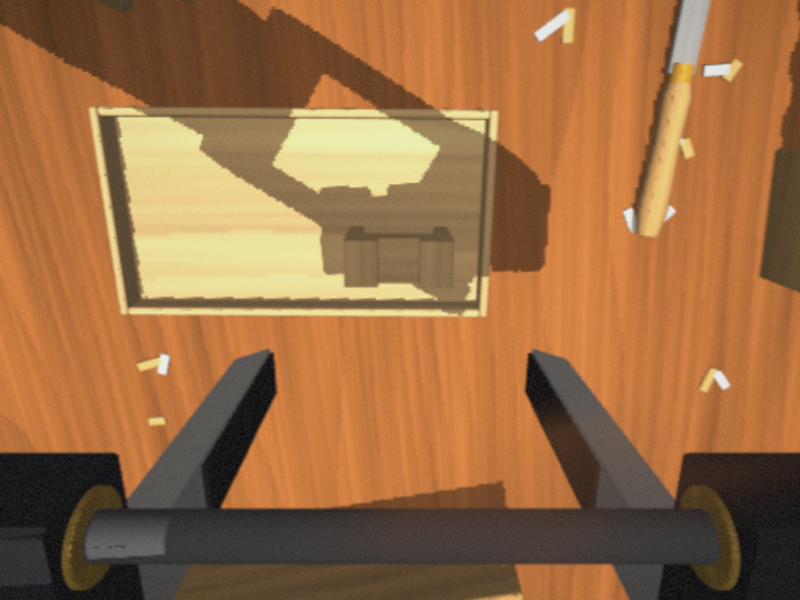

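The old saddle stands in the tray at about (400,262), and the tray corners are at (90,108), (497,110), (487,316) and (124,316). The saddle's position is known from the grip, so I'll use it to check the wrist camera.

Run:
```python
from h import *
np.set_printoptions(precision=4,suppress=True)
im,C=load('w4')
X=ray('',np.array([(344,287),(453,287),(346,238),(452,238)])/1.5625,.066,C)[:,:2];print('old',X,X.mean(0),'known .583,-.3635')
X=ray('',np.array([(90,108),(497,110),(487,316),(124,316)])/1.5625,.03,C)[:,:2];print('tray',X,X.mean(0))
# top faces edges in w4: gradient profile
g=cv2.cvtColor(im,cv2.COLOR_RGB2GRAY).astype(int); print(g[170:182:4,214:230],g[170:182:4,282:298])
go(.637,-.1,.33,1.766)
```

```text
old [[ 0.546  -0.3754]
 [ 0.6199 -0.3812]
 [ 0.551  -0.342 ]
 [ 0.6208 -0.3474]] [ 0.5844 -0.3615] known .583,-.3635
tray [[ 0.3831 -0.2463]
 [ 0.6589 -0.2687]
 [ 0.6479 -0.417 ]
 [ 0.3717 -0.3954]] [ 0.5154 -0.3318]
[[126 126 124 125 127 121 121 115 119 118 123 122 120 119 122 119]
 [132 135 136 138 137 133 124 117 117 118 118 123 120 123 120 116]
 [223 221 223 221 220 209 161 121 115 120 118 121 118 119 117 116]] [[114 117 118 117 117 116 113 113 117 127 129 130 129 126 127 133]
 [115 116 115 113 114 111 110 113 122 129 128 129 130 129 130 129]
 [114 114 115 115 114 115 110 110 119 125 121 124 126 124 122 125]]
t 10.1 at [ 0.5827 -0.3632  0.3224] yaw 1.4938 q6 -0.56 units [13.33  1.7  -0.38] wz -2.27 W 0.094
```

>>> carry_out(
  deltas=[
    {"dx": 0.95,"dy": 0.18,"dz": 0,"wx": 0,"wy": 0,"wz": 0,"gripper": 0},
    {"dx": 0.95,"dy": 0.18,"dz": 0,"wx": 0,"wy": 0,"wz": 0,"gripper": 0},
    {"dx": 0.95,"dy": 0.18,"dz": 0,"wx": 0,"wy": 0,"wz": 0,"gripper": 0},
    {"dx": 0.95,"dy": 0.18,"dz": 0,"wx": 0,"wy": 0,"wz": 0,"gripper": 0},
    {"dx": 0.95,"dy": 0.18,"dz": 0,"wx": 0,"wy": 0,"wz": 0,"gripper": 0},
    {"dx": 0.95,"dy": 0.18,"dz": 0,"wx": 0,"wy": 0,"wz": 0,"gripper": 0},
    {"dx": 0.95,"dy": 0.18,"dz": 0,"wx": 0,"wy": 0,"wz": 0,"gripper": 0},
    {"dx": 0.95,"dy": 0.18,"dz": 0,"wx": 0,"wy": 0,"wz": 0,"gripper": 0},
    {"dx": 0.95,"dy": 0.18,"dz": 0,"wx": 0,"wy": 0,"wz": 0,"gripper": 0},
    {"dx": 0.95,"dy": 0.18,"dz": 0,"wx": 0,"wy": 0,"wz": 0,"gripper": 0},
    {"dx": 0.95,"dy": 0.18,"dz": 0,"wx": 0,"wy": 0,"wz": 0,"gripper": 0},
    {"dx": 0.95,"dy": 0.18,"dz": 0,"wx": 0,"wy": 0,"wz": 0,"gripper": 0},
    {"dx": 0.95,"dy": 0.18,"dz": 0,"wx": 0,"wy": 0,"wz": 0,"gripper": 0},
    {"dx": 0.95,"dy": 0.18,"dz": 0,"wx": 0,"wy": 0,"wz": 0,"gripper": 0},
    {"dx": 0,"dy": 0,"dz": 0,"wx": 0,"wy": 0,"wz": -0.76,"gripper": 0},
    {"dx": 0,"dy": 0,"dz": 0,"wx": 0,"wy": 0,"wz": -0.76,"gripper": 0},
    {"dx": 0,"dy": 0,"dz": 0,"wx": 0,"wy": 0,"wz": -0.75,"gripper": 0},
    {"dx": 0,"dy": 0,"dz": 0,"wx": 0,"wy": 0,"wz": 0,"gripper": 0},
    {"dx": 0,"dy": 0,"dz": 0,"wx": 0,"wy": 0,"wz": 0,"gripper": 0},
  ],
)

```text
time: 11.68
tool_pos: [0.653, -0.1017, 0.3206]
ee_rot: [-3.138, -0.002, 1.764]
wrist_force: [0.1, 0.3, 0.3]
width: 0.0939
finger_force: 0.0
```

Run:
```python
from h import *
np.set_printoptions(precision=4,suppress=True)
im,C=shot('w5')
hsv=cv2.cvtColor(im,cv2.COLOR_RGB2HSV).astype(int)
m=((hsv[...,1]<60)).astype(np.uint8)
m[225:]=0
for r in range(5,225,20):
    xs=np.flatnonzero(m[r]); print(r, (xs.min(),xs.max(),len(xs)) if len(xs) else None, hsv[r,200:330:10,2] )
cv2.imwrite('pics/w5c.png',cv2.resize(im[:240,130:400,::-1],(675,600),interpolation=cv2.INTER_CUBIC))
go(.4303,-.1639,.3,1.66)
```

```text
5 (np.int64(237), np.int64(276), 40) [203 206 216 121 227 228 226 226 118 157 203 210 208]
25 (np.int64(237), np.int64(275), 39) [205 212 221 114 232 232 231 230 122 189 215 213 207]
45 (np.int64(238), np.int64(303), 45) [209 212 216 116 236 235 235 233 121 213 242 240 220]
65 (np.int64(238), np.int64(275), 38) [117 112 110  91 239 239 238 236 124 215 218 215 210]
85 (np.int64(238), np.int64(275), 38) [225 220 216  81 119 120 119 239 122 210 227 223 217]
105 (np.int64(238), np.int64(274), 37) [223 223 215 120 241 237 121 120  72 122 118 118 118]
125 (np.int64(116), np.int64(274), 92) [217 219 219 122 240 240 240 238  65 125 122 119 117]
145 (np.int64(238), np.int64(273), 36) [117 119 125  67 216 120 121 121  64 121 120 121 117]
165 (np.int64(239), np.int64(273), 35) [214 175 127  64 110 119 120 122  66 117 115 114 111]
185 (np.int64(240), np.int64(342), 40) [220 219 221  74 115 120 119 120  65 120 123 115 213]
205 (np.int64(241), np.int64(511), 34) [222 224 228 109 124 123 124 120 110 209 212 204 218]
t 11.73 at [ 0.6531 -0.1019  0.3211] yaw 1.7639 q6 -0.43 units [ -0.91 -11.53   1.08] wz 0.87 W 0.0936
```

View pics/w5c.png

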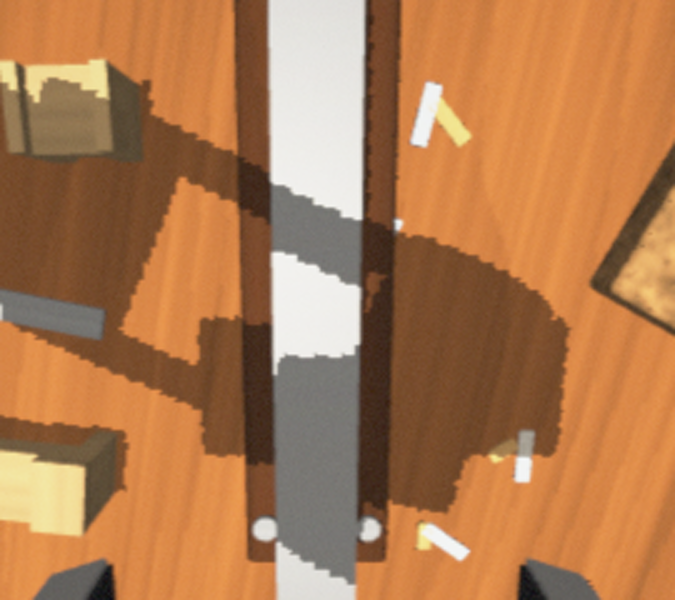

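The bar's white top runs straight down the picture, with its edges at about 270 and 363 of 675 and only shallow side faces. I'll fit its centre line.

Run:
```python
from h import *
np.set_printoptions(precision=4,suppress=True)
im,C=load('w5'); hsv=cv2.cvtColor(im,cv2.COLOR_RGB2HSV).astype(int)
L=[];Rr=[]
for r in range(3,212,4):
    s=hsv[r,225:290,1]; xs=225+np.flatnonzero(s<60); xs=xs[(xs>230)&(xs<282)]
    L.append((xs.min()-.5,r)); Rr.append((xs.max()+.5,r))
a=ray('',L,.11,C)[:,:2]; b=ray('',Rr,.11,C)[:,:2]; 
w=np.median(np.linalg.norm(a-b,axis=1)); M=(a+b)/2
k,c=np.polyfit(M[:,1],M[:,0],1); print('width',w,'x at y=-.024',k*-.024+c,'yaw',-np.arctan(k),'rms',np.std(M[:,0]-k*M[:,1]-c))
u=np.array([-np.sin(-np.arctan(k)),np.cos(np.arctan(k))])
# bolt row 529/2.5=211.6 cols (264,369)/2.5+130
B=ray('',[(264/2.5+130,529/2.5),(369/2.5+130,529/2.5)],.02,C)[:,:2];print('bolts',B)
```

```text
width 0.031199511966999074 x at y=-.024 0.6382737945447651 yaw 0.19127045857347624 rms 0.0002502427302462107
bolts [[ 0.6404 -0.1673]
 [ 0.6909 -0.1574]]
```

The bar's middle is at (0.638,-0.024) with yaw 0.191. Next is saddle F.

>>> carry_out(
  deltas=[
    {"dx": 0.97,"dy": -0.26,"dz": 0,"wx": 0,"wy": 0,"wz": 0,"gripper": 65},
    {"dx": 0.97,"dy": -0.26,"dz": 0,"wx": 0,"wy": 0,"wz": 0,"gripper": 65},
    {"dx": 0.97,"dy": -0.26,"dz": 0,"wx": 0,"wy": 0,"wz": 0,"gripper": 65},
    {"dx": 0.97,"dy": -0.26,"dz": 0,"wx": 0,"wy": 0,"wz": 0,"gripper": 65},
    {"dx": 0.97,"dy": -0.26,"dz": 0,"wx": 0,"wy": 0,"wz": 0,"gripper": 65},
    {"dx": 0.97,"dy": -0.26,"dz": 0,"wx": 0,"wy": 0,"wz": 0,"gripper": 65},
    {"dx": 0.97,"dy": -0.26,"dz": 0,"wx": 0,"wy": 0,"wz": 0,"gripper": 65},
    {"dx": 0.97,"dy": -0.26,"dz": 0,"wx": 0,"wy": 0,"wz": 0,"gripper": 65},
    {"dx": 0.97,"dy": -0.26,"dz": 0,"wx": 0,"wy": 0,"wz": 0,"gripper": 65},
    {"dx": 0.97,"dy": -0.26,"dz": 0,"wx": 0,"wy": 0,"wz": 0,"gripper": 65},
    {"dx": 0.97,"dy": -0.26,"dz": 0,"wx": 0,"wy": 0,"wz": 0,"gripper": 65},
    {"dx": 0.97,"dy": -0.26,"dz": 0,"wx": 0,"wy": 0,"wz": 0,"gripper": 65},
    {"dx": 0.97,"dy": -0.26,"dz": 0,"wx": 0,"wy": 0,"wz": 0,"gripper": 65},
    {"dx": 0.97,"dy": -0.26,"dz": 0,"wx": 0,"wy": 0,"wz": 0,"gripper": 65},
    {"dx": 0,"dy": 0,"dz": 0,"wx": 0,"wy": 0,"wz": 0.98,"gripper": 65},
    {"dx": 0,"dy": 0,"dz": 0,"wx": 0,"wy": 0,"wz": 0.98,"gripper": 65},
    {"dx": 0,"dy": 0,"dz": 0,"wx": 0,"wy": 0,"wz": 0.98,"gripper": 65},
    {"dx": 0,"dy": 0,"dz": 0,"wx": 0,"wy": 0,"wz": 0.98,"gripper": 65},
    {"dx": 0,"dy": 0,"dz": 0,"wx": 0,"wy": 0,"wz": 0,"gripper": 65},
  ],
)

```text
time: 13.32
tool_pos: [0.5291, 0.1504, 0.3224]
ee_rot: [-3.141, 0.0, 1.292]
wrist_force: [-0.2, 0.2, -0.3]
width: 0.0698
finger_force: 0.0
```

Run:
```python
from h import *
go(.528,.150,.125,1.295)
```

```text
t 13.32 at [0.5291 0.1504 0.3224] yaw 1.2923 q6 0.45 units [-0.03 -0.04  9.87] wz -0.02 W 0.0698
```

>>> carry_out(
  deltas=[
    {"dx": 0,"dy": 0,"dz": 1,"wx": 0,"wy": 0,"wz": 0,"gripper": 65},
    {"dx": 0,"dy": 0,"dz": 1,"wx": 0,"wy": 0,"wz": 0,"gripper": 65},
    {"dx": 0,"dy": 0,"dz": 1,"wx": 0,"wy": 0,"wz": 0,"gripper": 65},
    {"dx": 0,"dy": 0,"dz": 1,"wx": 0,"wy": 0,"wz": 0,"gripper": 65},
    {"dx": 0,"dy": 0,"dz": 1,"wx": 0,"wy": 0,"wz": 0,"gripper": 65},
    {"dx": 0,"dy": 0,"dz": 1,"wx": 0,"wy": 0,"wz": 0,"gripper": 65},
    {"dx": 0,"dy": 0,"dz": 1,"wx": 0,"wy": 0,"wz": 0,"gripper": 65},
    {"dx": 0,"dy": 0,"dz": 1,"wx": 0,"wy": 0,"wz": 0,"gripper": 65},
    {"dx": 0,"dy": 0,"dz": 0.8,"wx": 0,"wy": 0,"wz": 0,"gripper": 65},
    {"dx": 0,"dy": 0,"dz": 0.6,"wx": 0,"wy": 0,"wz": 0,"gripper": 65},
    {"dx": 0,"dy": 0,"dz": 0.45,"wx": 0,"wy": 0,"wz": 0,"gripper": 65},
    {"dx": 0,"dy": 0,"dz": 0,"wx": 0,"wy": 0,"wz": 0,"gripper": 65},
    {"dx": 0,"dy": 0,"dz": 0,"wx": 0,"wy": 0,"wz": 0,"gripper": 255},
    {"dx": 0,"dy": 0,"dz": 0,"wx": 0,"wy": 0,"wz": 0,"gripper": 255},
    {"dx": 0,"dy": 0,"dz": 0,"wx": 0,"wy": 0,"wz": 0,"gripper": 255},
    {"dx": 0,"dy": 0,"dz": 0,"wx": 0,"wy": 0,"wz": 0,"gripper": 255},
    {"dx": 0,"dy": 0,"dz": 0,"wx": 0,"wy": 0,"wz": 0,"gripper": 255},
  ],
)

```text
time: 14.73
tool_pos: [0.53, 0.1506, 0.1272]
ee_rot: [3.139, -0.001, 1.296]
wrist_force: [-1.0, 0.2, 2.1]
width: 0.0547
finger_force: 30.0
```

>>> carry_out(
  deltas=[
    {"dx": 0,"dy": 0,"dz": -0.5,"wx": 0,"wy": 0,"wz": 0,"gripper": 255},
    {"dx": 0,"dy": 0,"dz": -1,"wx": 0,"wy": 0,"wz": 0,"gripper": 255},
    {"dx": 0,"dy": 0,"dz": -1,"wx": 0,"wy": 0,"wz": 0,"gripper": 255},
    {"dx": 0,"dy": 0,"dz": -1,"wx": 0,"wy": 0,"wz": 0,"gripper": 255},
    {"dx": 0,"dy": 0,"dz": -1,"wx": 0,"wy": 0,"wz": 0,"gripper": 255},
    {"dx": 0,"dy": 0,"dz": -1,"wx": 0,"wy": 0,"wz": 0,"gripper": 255},
    {"dx": 0,"dy": 0,"dz": -1,"wx": 0,"wy": 0,"wz": 0,"gripper": 255},
    {"dx": 0,"dy": 0,"dz": 0,"wx": 0,"wy": 0,"wz": -0.98,"gripper": 255},
    {"dx": 0,"dy": 0,"dz": 0,"wx": 0,"wy": 0,"wz": -0.98,"gripper": 255},
    {"dx": 0,"dy": 0,"dz": 0,"wx": 0,"wy": 0,"wz": -0.98,"gripper": 255},
    {"dx": 0,"dy": 0,"dz": 0,"wx": 0,"wy": 0,"wz": -0.98,"gripper": 255},
    {"dx": 0,"dy": 0,"dz": 0,"wx": 0,"wy": 0,"wz": 0,"gripper": 255},
    {"dx": 0,"dy": 0,"dz": 0,"wx": 0,"wy": 0,"wz": 0,"gripper": 255},
  ],
)

```text
time: 15.82
tool_pos: [0.5292, 0.1504, 0.2563]
ee_rot: [3.141, -0.0, 1.763]
wrist_force: [-1.0, 0.0, -0.2]
width: 0.0548
finger_force: 30.0
```

Run:
```python
from h import *
go(.6221,.0595,.255,1.762)
```

```text
t 15.82 at [0.5292 0.1504 0.2563] yaw 1.7632 q6 -0.02 units [-5.35  3.69  0.07] wz 0.01 W 0.0548
```

>>> carry_out(
  deltas=[
    {"dx": -0.89,"dy": 0.61,"dz": 0,"wx": 0,"wy": 0,"wz": 0,"gripper": 255},
    {"dx": -0.89,"dy": 0.61,"dz": 0,"wx": 0,"wy": 0,"wz": 0,"gripper": 255},
    {"dx": -0.89,"dy": 0.61,"dz": 0,"wx": 0,"wy": 0,"wz": 0,"gripper": 255},
    {"dx": -0.89,"dy": 0.61,"dz": 0,"wx": 0,"wy": 0,"wz": 0,"gripper": 255},
    {"dx": -0.89,"dy": 0.61,"dz": 0,"wx": 0,"wy": 0,"wz": 0,"gripper": 255},
    {"dx": -0.89,"dy": 0.61,"dz": 0,"wx": 0,"wy": 0,"wz": 0,"gripper": 255},
    {"dx": 0,"dy": 0,"dz": 0,"wx": 0,"wy": 0,"wz": 0,"gripper": 255},
    {"dx": 0,"dy": 0,"dz": 0,"wx": 0,"wy": 0,"wz": 0,"gripper": 255},
    {"dx": 0,"dy": 0,"dz": 0,"wx": 0,"wy": 0,"wz": 0,"gripper": 255},
  ],
)

```text
time: 16.57
tool_pos: [0.6215, 0.0602, 0.2558]
ee_rot: [-3.141, -0.001, 1.765]
wrist_force: [-0.5, -1.0, -0.0]
width: 0.0549
finger_force: 30.0
```

Run:
```python
from h import *
go(.6221,.0595,.207,1.762)
```

```text
t 16.57 at [0.6215 0.0602 0.2558] yaw 1.7649 q6 -0.19 units [-0.04  0.03  2.44] wz 0.02 W 0.0549
```

>>> carry_out(
  deltas=[
    {"dx": 0,"dy": 0.02,"dz": 0.4,"wx": 0,"wy": 0,"wz": 0,"gripper": 255},
    {"dx": 0,"dy": 0,"dz": 0.3,"wx": 0,"wy": 0,"wz": 0,"gripper": 255},
    {"dx": 0,"dy": 0,"dz": 0.2,"wx": 0,"wy": 0,"wz": 0,"gripper": 255},
    {"dx": 0,"dy": 0,"dz": 0.2,"wx": 0,"wy": 0,"wz": 0,"gripper": 255},
    {"dx": 0,"dy": 0,"dz": 0.2,"wx": 0,"wy": 0,"wz": 0,"gripper": 255},
    {"dx": 0,"dy": 0,"dz": 0,"wx": 0,"wy": 0,"wz": 0,"gripper": 255},
  ],
)

```text
time: 17.07
tool_pos: [0.6216, 0.0602, 0.2285]
ee_rot: [-3.139, -0.0, 1.766]
wrist_force: [-1.0, -0.2, -1.1]
width: 0.0551
finger_force: 30.0
```

>>> carry_out(
  deltas=[
    {"dx": 0,"dy": 0,"dz": 0.3,"wx": 0,"wy": 0,"wz": 0,"gripper": 255},
    {"dx": 0,"dy": 0,"dz": 0.3,"wx": 0,"wy": 0,"wz": 0,"gripper": 255},
    {"dx": 0,"dy": 0,"dz": 0.3,"wx": 0,"wy": 0,"wz": 0,"gripper": 255},
    {"dx": 0,"dy": 0,"dz": 0.1,"wx": 0,"wy": 0,"wz": 0,"gripper": 255},
    {"dx": 0,"dy": 0,"dz": 0,"wx": 0,"wy": 0,"wz": 0,"gripper": 255},
  ],
)

```text
time: 17.48
tool_pos: [0.6217, 0.0599, 0.2085]
ee_rot: [-3.139, -0.001, 1.766]
wrist_force: [0.2, 1.0, -1.1]
width: 0.055
finger_force: 30.0
```

>>> carry_out(
  deltas=[
    {"dx": 0,"dy": 0,"dz": 0,"wx": 0,"wy": 0,"wz": 0,"gripper": 65},
    {"dx": 0,"dy": 0,"dz": 0,"wx": 0,"wy": 0,"wz": 0,"gripper": 65},
    {"dx": 0,"dy": 0,"dz": 0,"wx": 0,"wy": 0,"wz": 0,"gripper": 65},
    {"dx": 0,"dy": 0,"dz": -0.6,"wx": 0,"wy": 0,"wz": 0,"gripper": 65},
    {"dx": 0,"dy": 0,"dz": -1,"wx": 0,"wy": 0,"wz": 0,"gripper": 65},
    {"dx": 0,"dy": 0,"dz": -1,"wx": 0,"wy": 0,"wz": 0,"gripper": 65},
    {"dx": 0,"dy": 0,"dz": -1,"wx": 0,"wy": 0,"wz": 0,"gripper": 65},
    {"dx": 0,"dy": 0,"dz": -1,"wx": 0,"wy": 0,"wz": 0,"gripper": 65},
    {"dx": 0,"dy": 0,"dz": 0,"wx": 0,"wy": 0,"wz": 0,"gripper": 65},
  ],
)

```text
time: 18.23
tool_pos: [0.6236, 0.06, 0.309]
ee_rot: [3.13, 0.002, 1.766]
wrist_force: [0.5, 1.1, 2.0]
width: 0.0704
finger_force: 0.0
```

Run:
```python
from h import *
go(.4409,.001,.2,1.285)
```

```text
t 18.23 at [0.6236 0.06   0.309 ] yaw 1.7662 q6 -0.19 units [-1.11 -9.59  5.34] wz 4.01 W 0.0704
```

>>> carry_out(
  deltas=[
    {"dx": -0.11,"dy": -0.96,"dz": 0,"wx": 0,"wy": 0,"wz": 0,"gripper": 65},
    {"dx": -0.11,"dy": -0.96,"dz": 0,"wx": 0,"wy": 0,"wz": 0,"gripper": 65},
    {"dx": -0.11,"dy": -0.96,"dz": 0,"wx": 0,"wy": 0,"wz": 0,"gripper": 65},
    {"dx": -0.11,"dy": -0.96,"dz": 0,"wx": 0,"wy": 0,"wz": 0,"gripper": 65},
    {"dx": -0.11,"dy": -0.96,"dz": 0,"wx": 0,"wy": 0,"wz": 0,"gripper": 65},
    {"dx": -0.11,"dy": -0.96,"dz": 0,"wx": 0,"wy": 0,"wz": 0,"gripper": 65},
    {"dx": -0.11,"dy": -0.96,"dz": 0,"wx": 0,"wy": 0,"wz": 0,"gripper": 65},
    {"dx": -0.11,"dy": -0.96,"dz": 0,"wx": 0,"wy": 0,"wz": 0,"gripper": 65},
    {"dx": -0.11,"dy": -0.96,"dz": 0,"wx": 0,"wy": 0,"wz": 0,"gripper": 65},
    {"dx": -0.11,"dy": -0.96,"dz": 0,"wx": 0,"wy": 0,"wz": 0,"gripper": 65},
    {"dx": 0,"dy": 0,"dz": 0,"wx": 0,"wy": 0,"wz": 1,"gripper": 65},
    {"dx": 0,"dy": 0,"dz": 0,"wx": 0,"wy": 0,"wz": 1,"gripper": 65},
    {"dx": 0,"dy": 0,"dz": 0,"wx": 0,"wy": 0,"wz": 1,"gripper": 65},
    {"dx": 0,"dy": 0,"dz": 0,"wx": 0,"wy": 0,"wz": 1,"gripper": 65},
    {"dx": 0,"dy": 0,"dz": 0,"wx": 0,"wy": 0,"wz": 0,"gripper": 65},
    {"dx": 0,"dy": 0,"dz": 0,"wx": 0,"wy": 0,"wz": 0,"gripper": 65},
  ],
)

```text
time: 19.57
tool_pos: [0.4379, 0.0011, 0.3016]
ee_rot: [-3.141, -0.0, 1.289]
wrist_force: [0.1, 0.2, 0.4]
width: 0.0702
finger_force: 0.0
```

Run:
```python
from h import *
go(.4409,.001,.126,1.285)
```

```text
t 19.57 at [0.4379 0.0011 0.3016] yaw 1.2893 q6 0.15 units [0.04 0.15 8.78] wz 0.04 W 0.0702
```

>>> carry_out(
  deltas=[
    {"dx": 0.04,"dy": 0.15,"dz": 1,"wx": 0,"wy": 0,"wz": 0,"gripper": 65},
    {"dx": 0,"dy": 0,"dz": 1,"wx": 0,"wy": 0,"wz": 0,"gripper": 65},
    {"dx": 0,"dy": 0,"dz": 1,"wx": 0,"wy": 0,"wz": 0,"gripper": 65},
    {"dx": 0,"dy": 0,"dz": 1,"wx": 0,"wy": 0,"wz": 0,"gripper": 65},
    {"dx": 0,"dy": 0,"dz": 1,"wx": 0,"wy": 0,"wz": 0,"gripper": 65},
    {"dx": 0,"dy": 0,"dz": 1,"wx": 0,"wy": 0,"wz": 0,"gripper": 65},
    {"dx": 0,"dy": 0,"dz": 1,"wx": 0,"wy": 0,"wz": 0,"gripper": 65},
    {"dx": 0,"dy": 0,"dz": 0.8,"wx": 0,"wy": 0,"wz": 0,"gripper": 65},
    {"dx": 0,"dy": 0,"dz": 0.6,"wx": 0,"wy": 0,"wz": 0,"gripper": 65},
    {"dx": 0,"dy": 0,"dz": 0.4,"wx": 0,"wy": 0,"wz": 0,"gripper": 65},
    {"dx": 0,"dy": 0,"dz": 0,"wx": 0,"wy": 0,"wz": 0,"gripper": 65},
    {"dx": 0,"dy": 0,"dz": 0,"wx": 0,"wy": 0,"wz": 0,"gripper": 255},
    {"dx": 0,"dy": 0,"dz": 0,"wx": 0,"wy": 0,"wz": 0,"gripper": 255},
    {"dx": 0,"dy": 0,"dz": 0,"wx": 0,"wy": 0,"wz": 0,"gripper": 255},
    {"dx": 0,"dy": 0,"dz": 0,"wx": 0,"wy": 0,"wz": 0,"gripper": 255},
    {"dx": 0,"dy": 0,"dz": 0,"wx": 0,"wy": 0,"wz": 0,"gripper": 255},
  ],
)

```text
time: 20.9
tool_pos: [0.4418, 0.001, 0.1269]
ee_rot: [3.14, -0.0, 1.286]
wrist_force: [0.3, -0.3, 2.0]
width: 0.0553
finger_force: 30.0
```

>>> carry_out(
  deltas=[
    {"dx": 0,"dy": 0,"dz": -0.5,"wx": 0,"wy": 0,"wz": 0,"gripper": 255},
    {"dx": 0,"dy": 0,"dz": -1,"wx": 0,"wy": 0,"wz": 0,"gripper": 255},
    {"dx": 0,"dy": 0,"dz": -1,"wx": 0,"wy": 0,"wz": 0,"gripper": 255},
    {"dx": 0,"dy": 0,"dz": -1,"wx": 0,"wy": 0,"wz": 0,"gripper": 255},
    {"dx": 0,"dy": 0,"dz": -1,"wx": 0,"wy": 0,"wz": 0,"gripper": 255},
    {"dx": 0,"dy": 0,"dz": -1,"wx": 0,"wy": 0,"wz": 0,"gripper": 255},
    {"dx": 0,"dy": 0,"dz": -1,"wx": 0,"wy": 0,"wz": 0,"gripper": 255},
    {"dx": 0,"dy": 0,"dz": 0,"wx": 0,"wy": 0,"wz": -0.99,"gripper": 255},
    {"dx": 0,"dy": 0,"dz": 0,"wx": 0,"wy": 0,"wz": -0.99,"gripper": 255},
    {"dx": 0,"dy": 0,"dz": 0,"wx": 0,"wy": 0,"wz": -0.99,"gripper": 255},
    {"dx": 0,"dy": 0,"dz": 0,"wx": 0,"wy": 0,"wz": -0.99,"gripper": 255},
    {"dx": 0,"dy": 0,"dz": 0,"wx": 0,"wy": 0,"wz": 0,"gripper": 255},
    {"dx": 0,"dy": 0,"dz": 0,"wx": 0,"wy": 0,"wz": 0,"gripper": 255},
  ],
)

```text
time: 21.98
tool_pos: [0.4412, 0.001, 0.2564]
ee_rot: [3.141, 0.0, 1.758]
wrist_force: [-0.2, 0.1, 0.7]
width: 0.055
finger_force: 30.0
```

Run:
```python
from h import *
go(.6345,-.0044,.255,1.762)
```

```text
t 21.98 at [0.4412 0.001  0.2564] yaw 1.7584 q6 -0.31 units [-2.07  9.45  0.07] wz -0.03 W 0.055
```

>>> carry_out(
  deltas=[
    {"dx": -0.21,"dy": 0.95,"dz": 0,"wx": 0,"wy": 0,"wz": 0,"gripper": 255},
    {"dx": -0.21,"dy": 0.95,"dz": 0,"wx": 0,"wy": 0,"wz": 0,"gripper": 255},
    {"dx": -0.21,"dy": 0.95,"dz": 0,"wx": 0,"wy": 0,"wz": 0,"gripper": 255},
    {"dx": -0.21,"dy": 0.95,"dz": 0,"wx": 0,"wy": 0,"wz": 0,"gripper": 255},
    {"dx": -0.21,"dy": 0.95,"dz": 0,"wx": 0,"wy": 0,"wz": 0,"gripper": 255},
    {"dx": -0.21,"dy": 0.95,"dz": 0,"wx": 0,"wy": 0,"wz": 0,"gripper": 255},
    {"dx": -0.21,"dy": 0.95,"dz": 0,"wx": 0,"wy": 0,"wz": 0,"gripper": 255},
    {"dx": -0.21,"dy": 0.95,"dz": 0,"wx": 0,"wy": 0,"wz": 0,"gripper": 255},
    {"dx": -0.2,"dy": 0.95,"dz": 0,"wx": 0,"wy": 0,"wz": 0,"gripper": 255},
    {"dx": -0.2,"dy": 0.9,"dz": 0,"wx": 0,"wy": 0,"wz": -0.03,"gripper": 255},
    {"dx": 0,"dy": 0,"dz": 0,"wx": 0,"wy": 0,"wz": 0,"gripper": 255},
    {"dx": 0,"dy": 0,"dz": 0,"wx": 0,"wy": 0,"wz": 0,"gripper": 255},
    {"dx": 0,"dy": 0,"dz": 0,"wx": 0,"wy": 0,"wz": 0,"gripper": 255},
  ],
)

```text
time: 23.07
tool_pos: [0.6341, -0.004, 0.2557]
ee_rot: [-3.14, -0.0, 1.764]
wrist_force: [0.9, -0.2, -0.4]
width: 0.0548
finger_force: 30.0
```

Run:
```python
from h import *
go(.6345,-.0044,.207,1.762)
```

```text
t 23.07 at [ 0.6341 -0.004   0.2557] yaw 1.7638 q6 -0.29 units [-0.03  0.02  2.43] wz 0.01 W 0.0548
```

>>> carry_out(
  deltas=[
    {"dx": 0,"dy": 0.01,"dz": 0.4,"wx": 0,"wy": 0,"wz": 0,"gripper": 255},
    {"dx": 0,"dy": 0,"dz": 0.3,"wx": 0,"wy": 0,"wz": 0,"gripper": 255},
    {"dx": 0,"dy": 0,"dz": 0.2,"wx": 0,"wy": 0,"wz": 0,"gripper": 255},
    {"dx": 0,"dy": 0,"dz": 0.2,"wx": 0,"wy": 0,"wz": 0,"gripper": 255},
    {"dx": 0,"dy": 0,"dz": 0.2,"wx": 0,"wy": 0,"wz": 0,"gripper": 255},
    {"dx": 0,"dy": 0,"dz": 0,"wx": 0,"wy": 0,"wz": 0,"gripper": 255},
  ],
)

```text
time: 23.57
tool_pos: [0.6343, -0.0039, 0.2285]
ee_rot: [-3.14, -0.001, 1.765]
wrist_force: [0.5, -0.1, -1.1]
width: 0.0547
finger_force: 30.0
```

>>> carry_out(
  deltas=[
    {"dx": 0,"dy": 0,"dz": 0.3,"wx": 0,"wy": 0,"wz": 0,"gripper": 255},
    {"dx": 0,"dy": 0,"dz": 0.3,"wx": 0,"wy": 0,"wz": 0,"gripper": 255},
    {"dx": 0,"dy": 0,"dz": 0.3,"wx": 0,"wy": 0,"wz": 0,"gripper": 255},
    {"dx": 0,"dy": 0,"dz": 0.1,"wx": 0,"wy": 0,"wz": 0,"gripper": 255},
    {"dx": 0,"dy": 0,"dz": 0,"wx": 0,"wy": 0,"wz": 0,"gripper": 255},
  ],
)

```text
time: 23.98
tool_pos: [0.6344, -0.004, 0.2085]
ee_rot: [-3.139, -0.001, 1.765]
wrist_force: [-0.2, 0.2, -0.8]
width: 0.0547
finger_force: 30.0
```

>>> carry_out(
  deltas=[
    {"dx": 0,"dy": 0,"dz": 0,"wx": 0,"wy": 0,"wz": 0,"gripper": 65},
    {"dx": 0,"dy": 0,"dz": 0,"wx": 0,"wy": 0,"wz": 0,"gripper": 65},
    {"dx": 0,"dy": 0,"dz": 0,"wx": 0,"wy": 0,"wz": 0,"gripper": 65},
    {"dx": 0,"dy": 0,"dz": -0.6,"wx": 0,"wy": 0,"wz": 0,"gripper": 65},
    {"dx": 0,"dy": 0,"dz": -1,"wx": 0,"wy": 0,"wz": 0,"gripper": 65},
    {"dx": 0,"dy": 0,"dz": -1,"wx": 0,"wy": 0,"wz": 0,"gripper": 65},
    {"dx": 0,"dy": 0,"dz": -1,"wx": 0,"wy": 0,"wz": 0,"gripper": 65},
    {"dx": 0,"dy": 0,"dz": -1,"wx": 0,"wy": 0,"wz": 0,"gripper": 65},
    {"dx": 0,"dy": 0,"dz": 0,"wx": 0,"wy": 0,"wz": 0,"gripper": 65},
    {"dx": 0,"dy": 0,"dz": 0,"wx": 0,"wy": 0,"wz": 0,"gripper": 65},
    {"dx": 0,"dy": 0,"dz": 0,"wx": 0,"wy": 0,"wz": 0,"gripper": 65},
  ],
)

```text
time: 24.9
tool_pos: [0.6347, -0.004, 0.3013]
ee_rot: [-3.141, -0.0, 1.765]
wrist_force: [-0.6, 0.5, -1.3]
width: 0.0702
finger_force: 0.0
```

Run:
```python
from h import *
go(.4303,-.1639,.126,1.645)
```

```text
t 24.9 at [ 0.6347 -0.004   0.3013] yaw 1.765 q6 -0.29 units [ -5.88 -11.56   8.77] wz 1.0 W 0.0702
```

>>> carry_out(
  deltas=[
    {"dx": -0.49,"dy": -0.96,"dz": 0,"wx": 0,"wy": 0,"wz": 0,"gripper": 65},
    {"dx": -0.49,"dy": -0.96,"dz": 0,"wx": 0,"wy": 0,"wz": 0,"gripper": 65},
    {"dx": -0.49,"dy": -0.96,"dz": 0,"wx": 0,"wy": 0,"wz": 0,"gripper": 65},
    {"dx": -0.49,"dy": -0.96,"dz": 0,"wx": 0,"wy": 0,"wz": 0,"gripper": 65},
    {"dx": -0.49,"dy": -0.96,"dz": 0,"wx": 0,"wy": 0,"wz": 0,"gripper": 65},
    {"dx": -0.49,"dy": -0.96,"dz": 0,"wx": 0,"wy": 0,"wz": 0,"gripper": 65},
    {"dx": -0.49,"dy": -0.96,"dz": 0,"wx": 0,"wy": 0,"wz": 0,"gripper": 65},
    {"dx": -0.49,"dy": -0.96,"dz": 0,"wx": 0,"wy": 0,"wz": 0,"gripper": 65},
    {"dx": -0.49,"dy": -0.96,"dz": 0,"wx": 0,"wy": 0,"wz": 0,"gripper": 65},
    {"dx": -0.49,"dy": -0.96,"dz": 0,"wx": 0,"wy": 0,"wz": 0,"gripper": 65},
    {"dx": -0.49,"dy": -0.96,"dz": 0,"wx": 0,"wy": 0,"wz": 0,"gripper": 65},
    {"dx": -0.49,"dy": -1,"dz": 0,"wx": 0,"wy": 0,"wz": 0,"gripper": 65},
    {"dx": 0,"dy": 0,"dz": 0,"wx": 0,"wy": 0,"wz": 1,"gripper": 65},
    {"dx": 0,"dy": 0,"dz": 1,"wx": 0,"wy": 0,"wz": 0,"gripper": 65},
    {"dx": 0,"dy": 0,"dz": 1,"wx": 0,"wy": 0,"wz": 0,"gripper": 65},
    {"dx": 0,"dy": 0,"dz": 1,"wx": 0,"wy": 0,"wz": 0,"gripper": 65},
    {"dx": 0,"dy": 0,"dz": 1,"wx": 0,"wy": 0,"wz": 0,"gripper": 65},
    {"dx": 0,"dy": 0,"dz": 0,"wx": 0,"wy": 0,"wz": 0,"gripper": 65},
    {"dx": 0,"dy": 0,"dz": 0,"wx": 0,"wy": 0,"wz": 0,"gripper": 65},
  ],
)

```text
time: 26.48
tool_pos: [0.4296, -0.1634, 0.2195]
ee_rot: [-3.137, -0.003, 1.645]
wrist_force: [-0.1, 1.0, 0.1]
width: 0.0699
finger_force: 0.0
```

Run:
```python
from h import *
go(.4303,-.1639,.126,1.645)
```

```text
t 26.48 at [ 0.4296 -0.1634  0.2195] yaw 1.645 q6 -0.56 units [-0.04  0.06  4.68] wz -0.0 W 0.0699
```

>>> carry_out(
  deltas=[
    {"dx": 0,"dy": 0,"dz": 1,"wx": 0,"wy": 0,"wz": 0,"gripper": 65},
    {"dx": 0,"dy": 0,"dz": 1,"wx": 0,"wy": 0,"wz": 0,"gripper": 65},
    {"dx": 0,"dy": 0,"dz": 1,"wx": 0,"wy": 0,"wz": 0,"gripper": 65},
    {"dx": 0,"dy": 0,"dz": 0.8,"wx": 0,"wy": 0,"wz": 0,"gripper": 65},
    {"dx": 0,"dy": 0,"dz": 0.6,"wx": 0,"wy": 0,"wz": 0,"gripper": 65},
    {"dx": 0,"dy": 0,"dz": 0.3,"wx": 0,"wy": 0,"wz": 0,"gripper": 65},
    {"dx": 0,"dy": 0,"dz": 0,"wx": 0,"wy": 0,"wz": 0,"gripper": 65},
    {"dx": 0,"dy": 0,"dz": 0,"wx": 0,"wy": 0,"wz": 0,"gripper": 255},
    {"dx": 0,"dy": 0,"dz": 0,"wx": 0,"wy": 0,"wz": 0,"gripper": 255},
    {"dx": 0,"dy": 0,"dz": 0,"wx": 0,"wy": 0,"wz": 0,"gripper": 255},
    {"dx": 0,"dy": 0,"dz": 0,"wx": 0,"wy": 0,"wz": 0,"gripper": 255},
    {"dx": 0,"dy": 0,"dz": 0,"wx": 0,"wy": 0,"wz": 0,"gripper": 255},
  ],
)

```text
time: 27.48
tool_pos: [0.4314, -0.1644, 0.1292]
ee_rot: [3.14, 0.001, 1.645]
wrist_force: [-0.1, 0.0, 4.4]
width: 0.0548
finger_force: 30.0
```

>>> carry_out(
  deltas=[
    {"dx": 0,"dy": 0,"dz": -0.5,"wx": 0,"wy": 0,"wz": 0,"gripper": 255},
    {"dx": 0,"dy": 0,"dz": -1,"wx": 0,"wy": 0,"wz": 0,"gripper": 255},
    {"dx": 0,"dy": 0,"dz": -1,"wx": 0,"wy": 0,"wz": 0,"gripper": 255},
    {"dx": 0,"dy": 0,"dz": -1,"wx": 0,"wy": 0,"wz": 0,"gripper": 255},
    {"dx": 0,"dy": 0,"dz": -1,"wx": 0,"wy": 0,"wz": 0,"gripper": 255},
    {"dx": 0,"dy": 0,"dz": -1,"wx": 0,"wy": 0,"wz": 0,"gripper": 255},
    {"dx": 0,"dy": 0,"dz": -1,"wx": 0,"wy": 0,"wz": 0,"gripper": 255},
    {"dx": 0,"dy": 0,"dz": 0,"wx": 0,"wy": 0,"wz": -0.97,"gripper": 255},
    {"dx": 0,"dy": 0,"dz": 0,"wx": 0,"wy": 0,"wz": 0,"gripper": 255},
    {"dx": 0,"dy": 0,"dz": 0,"wx": 0,"wy": 0,"wz": 0,"gripper": 255},
    {"dx": 0,"dy": 0,"dz": 0,"wx": 0,"wy": 0,"wz": 0,"gripper": 255},
  ],
)

```text
time: 28.4
tool_pos: [0.4303, -0.1637, 0.257]
ee_rot: [-3.14, -0.001, 1.759]
wrist_force: [-0.7, 0.2, -1.7]
width: 0.0545
finger_force: 30.0
```

Run:
```python
from h import *
go(.6545,-.1075,.255,1.762)
```

```text
t 28.4 at [ 0.4303 -0.1637  0.257 ] yaw 1.7593 q6 -0.68 units [ 0.66 11.54  0.09] wz -0.02 W 0.0545
```

>>> carry_out(
  deltas=[
    {"dx": 0.05,"dy": 0.96,"dz": 0,"wx": 0,"wy": 0,"wz": 0,"gripper": 255},
    {"dx": 0.05,"dy": 0.96,"dz": 0,"wx": 0,"wy": 0,"wz": 0,"gripper": 255},
    {"dx": 0.05,"dy": 0.96,"dz": 0,"wx": 0,"wy": 0,"wz": 0,"gripper": 255},
    {"dx": 0.05,"dy": 0.96,"dz": 0,"wx": 0,"wy": 0,"wz": 0,"gripper": 255},
    {"dx": 0.05,"dy": 0.96,"dz": 0,"wx": 0,"wy": 0,"wz": 0,"gripper": 255},
    {"dx": 0.05,"dy": 0.96,"dz": 0,"wx": 0,"wy": 0,"wz": 0,"gripper": 255},
    {"dx": 0.05,"dy": 0.96,"dz": 0,"wx": 0,"wy": 0,"wz": 0,"gripper": 255},
    {"dx": 0.05,"dy": 0.96,"dz": 0,"wx": 0,"wy": 0,"wz": 0,"gripper": 255},
    {"dx": 0.05,"dy": 0.96,"dz": 0,"wx": 0,"wy": 0,"wz": 0,"gripper": 255},
    {"dx": 0.05,"dy": 0.96,"dz": 0,"wx": 0,"wy": 0,"wz": 0,"gripper": 255},
    {"dx": 0.05,"dy": 0.96,"dz": 0,"wx": 0,"wy": 0,"wz": 0,"gripper": 255},
    {"dx": 0.1,"dy": 0.98,"dz": 0,"wx": 0,"wy": 0,"wz": 0,"gripper": 255},
    {"dx": 0,"dy": 0,"dz": 0,"wx": 0,"wy": 0,"wz": 0,"gripper": 255},
    {"dx": 0,"dy": 0,"dz": 0,"wx": 0,"wy": 0,"wz": 0,"gripper": 255},
    {"dx": 0,"dy": 0,"dz": 0,"wx": 0,"wy": 0,"wz": 0,"gripper": 255},
  ],
)

```text
time: 29.65
tool_pos: [0.6541, -0.1076, 0.2568]
ee_rot: [-3.139, -0.001, 1.761]
wrist_force: [0.1, -0.1, -1.1]
width: 0.0552
finger_force: 30.0
```

Run:
```python
from h import *
go(.6545,-.1075,.207,1.762)
```

```text
t 29.65 at [ 0.6541 -0.1076  0.2568] yaw 1.7606 q6 -0.44 units [-0.    0.03  2.49] wz -0.01 W 0.0552
```

>>> carry_out(
  deltas=[
    {"dx": 0,"dy": 0.02,"dz": 0.4,"wx": 0,"wy": 0,"wz": 0,"gripper": 255},
    {"dx": 0,"dy": 0,"dz": 0.3,"wx": 0,"wy": 0,"wz": 0,"gripper": 255},
    {"dx": 0,"dy": 0,"dz": 0.2,"wx": 0,"wy": 0,"wz": 0,"gripper": 255},
    {"dx": 0,"dy": 0,"dz": 0.2,"wx": 0,"wy": 0,"wz": 0,"gripper": 255},
    {"dx": 0,"dy": 0,"dz": 0.2,"wx": 0,"wy": 0,"wz": 0,"gripper": 255},
    {"dx": 0,"dy": 0,"dz": 0,"wx": 0,"wy": 0,"wz": 0,"gripper": 255},
  ],
)

```text
time: 30.15
tool_pos: [0.6547, -0.1074, 0.2305]
ee_rot: [-3.14, -0.001, 1.761]
wrist_force: [0.7, -0.9, -1.4]
width: 0.0545
finger_force: 30.0
```

>>> carry_out(
  deltas=[
    {"dx": 0,"dy": 0,"dz": 0.3,"wx": 0,"wy": 0,"wz": 0,"gripper": 255},
    {"dx": 0,"dy": 0,"dz": 0.3,"wx": 0,"wy": 0,"wz": 0,"gripper": 255},
    {"dx": 0,"dy": 0,"dz": 0.3,"wx": 0,"wy": 0,"wz": 0,"gripper": 255},
    {"dx": 0,"dy": 0,"dz": 0.2,"wx": 0,"wy": 0,"wz": 0,"gripper": 255},
    {"dx": 0,"dy": 0,"dz": 0,"wx": 0,"wy": 0,"wz": 0,"gripper": 255},
  ],
)

```text
time: 30.57
tool_pos: [0.6551, -0.1073, 0.2094]
ee_rot: [-3.141, -0.0, 1.761]
wrist_force: [-0.7, -0.4, -0.4]
width: 0.0549
finger_force: 30.0
```

>>> carry_out(
  deltas=[
    {"dx": 0,"dy": 0,"dz": 0,"wx": 0,"wy": 0,"wz": 0,"gripper": 65},
    {"dx": 0,"dy": 0,"dz": 0,"wx": 0,"wy": 0,"wz": 0,"gripper": 65},
    {"dx": 0,"dy": 0,"dz": 0,"wx": 0,"wy": 0,"wz": 0,"gripper": 65},
    {"dx": 0,"dy": 0,"dz": -0.6,"wx": 0,"wy": 0,"wz": 0,"gripper": 65},
    {"dx": 0,"dy": 0,"dz": -1,"wx": 0,"wy": 0,"wz": 0,"gripper": 65},
    {"dx": 0,"dy": 0,"dz": -1,"wx": 0,"wy": 0,"wz": 0,"gripper": 65},
    {"dx": 0,"dy": 0,"dz": -1,"wx": 0,"wy": 0,"wz": 0,"gripper": 65},
    {"dx": 0,"dy": 0,"dz": -1,"wx": 0,"wy": 0,"wz": 0,"gripper": 65},
    {"dx": 0,"dy": 0,"dz": -1,"wx": 0,"wy": 0,"wz": 0,"gripper": 0},
    {"dx": 0.98,"dy": -0.23,"dz": -0.1,"wx": 0,"wy": 0,"wz": 0,"gripper": 0},
    {"dx": 0.98,"dy": -0.23,"dz": -0.1,"wx": 0,"wy": 0,"wz": 0,"gripper": 0},
    {"dx": 0.98,"dy": -0.23,"dz": -0.1,"wx": 0,"wy": 0,"wz": 0,"gripper": 0},
    {"dx": 0.98,"dy": -0.23,"dz": -0.1,"wx": 0,"wy": 0,"wz": 0,"gripper": 0},
    {"dx": 0.98,"dy": -0.23,"dz": -0.1,"wx": 0,"wy": 0,"wz": 0,"gripper": 0},
    {"dx": 0.98,"dy": -0.23,"dz": -0.1,"wx": 0,"wy": 0,"wz": 0,"gripper": 0},
    {"dx": 0.98,"dy": -0.23,"dz": -0.1,"wx": 0,"wy": 0,"wz": 0,"gripper": 0},
    {"dx": 0.98,"dy": -0.23,"dz": -0.1,"wx": 0,"wy": 0,"wz": 0,"gripper": 0},
    {"dx": 0.98,"dy": -0.23,"dz": -0.1,"wx": 0,"wy": 0,"wz": 0,"gripper": 0},
    {"dx": 0.98,"dy": -0.23,"dz": -0.1,"wx": 0,"wy": 0,"wz": 0,"gripper": 0},
    {"dx": 0.98,"dy": -0.23,"dz": -0.1,"wx": 0,"wy": 0,"wz": 0,"gripper": 0},
  ],
)

```text
time: 32.23
tool_pos: [0.5642, 0.0955, 0.3454]
ee_rot: [3.14, 0.0, 1.761]
wrist_force: [-0.3, -0.7, -0.3]
width: 0.0939
finger_force: 0.0
```

>>> carry_out(
  deltas=[
    {"dx": 0.98,"dy": -0.23,"dz": 0,"wx": 0,"wy": 0,"wz": 0,"gripper": 0},
    {"dx": 0.98,"dy": -0.23,"dz": 0,"wx": 0,"wy": 0,"wz": 0,"gripper": 0},
    {"dx": 0.98,"dy": -0.23,"dz": 0,"wx": 0,"wy": 0,"wz": 0,"gripper": 0},
    {"dx": 0.98,"dy": -0.23,"dz": 0,"wx": 0,"wy": 0,"wz": 0,"gripper": 0},
    {"dx": 0.98,"dy": -0.23,"dz": 0,"wx": 0,"wy": 0,"wz": 0,"gripper": 0},
    {"dx": 0.98,"dy": -0.23,"dz": 0,"wx": 0,"wy": 0,"wz": 0,"gripper": 0},
    {"dx": 0.98,"dy": -0.23,"dz": 0,"wx": 0,"wy": 0,"wz": 0,"gripper": 0},
    {"dx": 0.98,"dy": -0.23,"dz": 0,"wx": 0,"wy": 0,"wz": 0,"gripper": 0},
    {"dx": 0.98,"dy": -0.23,"dz": 0,"wx": 0,"wy": 0,"wz": 0,"gripper": 0},
    {"dx": 0.98,"dy": -0.23,"dz": 0,"wx": 0,"wy": 0,"wz": 0,"gripper": 0},
    {"dx": 0,"dy": 0,"dz": 0,"wx": 0,"wy": 0,"wz": 0.8,"gripper": 0},
    {"dx": 0,"dy": 0,"dz": 0,"wx": 0,"wy": 0,"wz": 0.8,"gripper": 0},
    {"dx": 0,"dy": 0,"dz": 0,"wx": 0,"wy": 0,"wz": 0,"gripper": 0},
    {"dx": 0,"dy": 0,"dz": 0,"wx": 0,"wy": 0,"wz": 0,"gripper": 0},
  ],
)

```text
time: 33.4
tool_pos: [0.4824, 0.2785, 0.3449]
ee_rot: [3.14, -0.001, 1.572]
wrist_force: [-0.7, 0.7, 0.6]
width: 0.0939
finger_force: 0.0
```

Run:
```python
from h import *
go(.48,.33,.2)
shot('w6')
```

```text
t 33.4 at [0.4824 0.2785 0.3449] yaw 1.572 q6 0.42 units [ 2.57 -0.13  7.25] wz 0 W 0.0939
```

View pics/w6.png

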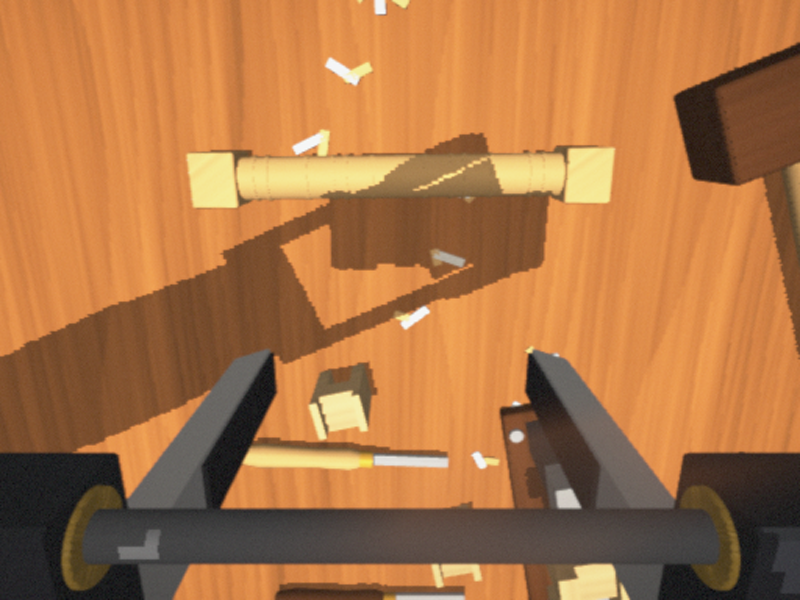

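The baluster lies across the view, with its left cap outer edge at about (190,180) and its right cap outer edge at (612,175). Both caps are flat on the bench.

Run:
```python
from h import *
np.set_printoptions(precision=4,suppress=True)
im,C=load('w6')
X=ray('',np.array([(189,153),(191,207),(614,148),(611,202)])/1.5625,.04,C)[:,:2]
a=X[:2].mean(0);b=X[2:].mean(0);d=b-a;print(X,a,b,'len',np.linalg.norm(d),'cap',np.linalg.norm(X[0]-X[1]),np.linalg.norm(X[2]-X[3]),'mid',(a+b)/2,'yaw',np.arctan2(d[1],d[0]))
```

```text
[[0.3329 0.3505]
 [0.3299 0.3121]
 [0.6371 0.3544]
 [0.6395 0.3161]] [0.3314 0.3313] [0.6383 0.3353] len 0.30690889658287773 cap 0.038569007617199294 0.03838341999304744 mid [0.4848 0.3333] yaw 0.012947726862436577
```

>>> carry_out(
  deltas=[
    {"dx": 0.92,"dy": 0.29,"dz": 1,"wx": 0,"wy": 0,"wz": 0,"gripper": 0},
    {"dx": 0.92,"dy": 0.29,"dz": 1,"wx": 0,"wy": 0,"wz": 0,"gripper": 0},
    {"dx": 0.92,"dy": 0.29,"dz": 1,"wx": 0,"wy": 0,"wz": 0,"gripper": 0},
    {"dx": 0,"dy": 0,"dz": 0.45,"wx": 0,"wy": 0,"wz": -0.94,"gripper": 0},
    {"dx": 0,"dy": 0,"dz": 0.45,"wx": 0,"wy": 0,"wz": -0.94,"gripper": 0},
    {"dx": 0,"dy": 0,"dz": 0.45,"wx": 0,"wy": 0,"wz": -0.94,"gripper": 0},
    {"dx": 0,"dy": 0,"dz": 0.45,"wx": 0,"wy": 0,"wz": -0.94,"gripper": 0},
    {"dx": 0,"dy": 0,"dz": 0.45,"wx": 0,"wy": 0,"wz": -0.94,"gripper": 0},
    {"dx": 0,"dy": 0,"dz": 0.45,"wx": 0,"wy": 0,"wz": -0.94,"gripper": 0},
    {"dx": 0,"dy": 0,"dz": 0.45,"wx": 0,"wy": 0,"wz": -0.94,"gripper": 0},
    {"dx": 0,"dy": 0,"dz": 0.45,"wx": 0,"wy": 0,"wz": -0.94,"gripper": 0},
    {"dx": 0,"dy": 0,"dz": 0.45,"wx": 0,"wy": 0,"wz": -0.94,"gripper": 0},
    {"dx": 0,"dy": 0,"dz": 0.45,"wx": 0,"wy": 0,"wz": -0.94,"gripper": 0},
    {"dx": 0,"dy": 0,"dz": 0.45,"wx": 0,"wy": 0,"wz": -0.94,"gripper": 0},
    {"dx": 0,"dy": 0,"dz": 0.45,"wx": 0,"wy": 0,"wz": -0.94,"gripper": 0},
    {"dx": 0,"dy": 0,"dz": 0.45,"wx": 0,"wy": 0,"wz": -0.94,"gripper": 0},
    {"dx": 0,"dy": 0,"dz": 0.45,"wx": 0,"wy": 0,"wz": -0.97,"gripper": 0},
    {"dx": 0,"dy": 0,"dz": 0,"wx": 0,"wy": 0,"wz": 0,"gripper": 0},
    {"dx": 0,"dy": 0,"dz": 0,"wx": 0,"wy": 0,"wz": 0,"gripper": 0},
  ],
)

```text
time: 35.03
tool_pos: [0.4999, 0.3332, 0.1576]
ee_rot: [-3.141, -0.001, -3.133]
wrist_force: [-0.4, 0.7, 0.1]
width: 0.094
finger_force: 0.0
```

Run:
```python
from h import *
go(.4998,.3335,.103,.013)
# has the baluster stayed? project its caps in the scene view vs start
im,C=shot('s7','scene'); a=cv2.imread('pics/scene0.png')[:,:,::-1].astype(int)
d=np.abs(im.astype(int)-a).sum(2)[170:285,335:415]; print('changed px near baluster',(d>90).sum())
```

```text
t 35.03 at [0.4999 0.3332 0.1576] yaw -3.1334 q6 -1.09 units [0.   0.01 2.73] wz -0.04 W 0.094
changed px near baluster 4586
```

>>> carry_out(
  deltas=[
    {"dx": 0,"dy": 0,"dz": 0.8,"wx": 0,"wy": 0,"wz": 0,"gripper": 0},
    {"dx": 0,"dy": 0,"dz": 0.8,"wx": 0,"wy": 0,"wz": 0,"gripper": 0},
    {"dx": 0,"dy": 0,"dz": 0.6,"wx": 0,"wy": 0,"wz": 0,"gripper": 0},
    {"dx": 0,"dy": 0,"dz": 0.4,"wx": 0,"wy": 0,"wz": 0,"gripper": 0},
    {"dx": 0,"dy": 0,"dz": 0.1,"wx": 0,"wy": 0,"wz": 0,"gripper": 0},
    {"dx": 0,"dy": 0,"dz": 0,"wx": 0,"wy": 0,"wz": 0,"gripper": 0},
    {"dx": 0,"dy": 0,"dz": 0,"wx": 0,"wy": 0,"wz": 0,"gripper": 255},
    {"dx": 0,"dy": 0,"dz": 0,"wx": 0,"wy": 0,"wz": 0,"gripper": 255},
    {"dx": 0,"dy": 0,"dz": 0,"wx": 0,"wy": 0,"wz": 0,"gripper": 255},
    {"dx": 0,"dy": 0,"dz": 0,"wx": 0,"wy": 0,"wz": 0,"gripper": 255},
    {"dx": 0,"dy": 0,"dz": 0,"wx": 0,"wy": 0,"wz": 0,"gripper": 255},
    {"dx": 0,"dy": 0,"dz": 0,"wx": 0,"wy": 0,"wz": 0,"gripper": 255},
  ],
)

```text
time: 36.08
tool_pos: [0.5, 0.3337, 0.1042]
ee_rot: [3.141, 0.0, -3.131]
wrist_force: [-0.4, 1.1, 1.8]
width: 0.0575
finger_force: 0.0
```

>>> carry_out(
  deltas=[
    {"dx": 0,"dy": 0,"dz": 0,"wx": 0,"wy": 0,"wz": 0,"gripper": 255},
    {"dx": 0,"dy": 0,"dz": 0,"wx": 0,"wy": 0,"wz": 0,"gripper": 255},
    {"dx": 0,"dy": 0,"dz": 0,"wx": 0,"wy": 0,"wz": 0,"gripper": 255},
    {"dx": 0,"dy": 0,"dz": 0,"wx": 0,"wy": 0,"wz": 0,"gripper": 255},
    {"dx": 0,"dy": 0,"dz": 0,"wx": 0,"wy": 0,"wz": 0,"gripper": 255},
    {"dx": 0,"dy": 0,"dz": 0,"wx": 0,"wy": 0,"wz": 0,"gripper": 255},
  ],
)

```text
time: 36.58
tool_pos: [0.4999, 0.3338, 0.1039]
ee_rot: [3.141, 0.0, -3.131]
wrist_force: [-0.4, 0.9, -0.1]
width: 0.0315
finger_force: 30.0
```

>>> carry_out(
  deltas=[
    {"dx": 0,"dy": 0,"dz": -0.3,"wx": 0,"wy": 0,"wz": 0,"gripper": 255},
    {"dx": 0,"dy": 0,"dz": -0.6,"wx": 0,"wy": 0,"wz": 0,"gripper": 255},
    {"dx": 0,"dy": 0,"dz": -0.9,"wx": 0,"wy": 0,"wz": 0,"gripper": 255},
    {"dx": 0,"dy": 0,"dz": -0.9,"wx": 0,"wy": 0,"wz": 0,"gripper": 255},
    {"dx": 0,"dy": 0,"dz": -0.9,"wx": 0,"wy": 0,"wz": 0,"gripper": 255},
    {"dx": 0,"dy": 0,"dz": -0.9,"wx": 0,"wy": 0,"wz": 0,"gripper": 255},
    {"dx": 0,"dy": 0,"dz": -0.9,"wx": 0,"wy": 0,"wz": 0,"gripper": 255},
    {"dx": 0,"dy": 0,"dz": -0.9,"wx": 0,"wy": 0,"wz": 0,"gripper": 255},
    {"dx": 0,"dy": 0,"dz": -0.9,"wx": 0,"wy": 0,"wz": 0,"gripper": 255},
    {"dx": 0,"dy": 0,"dz": -0.9,"wx": 0,"wy": 0,"wz": 0,"gripper": 255},
    {"dx": 0,"dy": 0,"dz": -0.9,"wx": 0,"wy": 0,"wz": 0,"gripper": 255},
    {"dx": 0,"dy": 0,"dz": -0.6,"wx": 0,"wy": 0,"wz": 0,"gripper": 255},
    {"dx": 0,"dy": 0,"dz": -0.3,"wx": 0,"wy": 0,"wz": 0,"gripper": 255},
  ],
)

```text
time: 37.67
tool_pos: [0.5003, 0.3337, 0.3052]
ee_rot: [3.14, 0.004, -3.131]
wrist_force: [1.3, 0.6, -1.3]
width: 0.0315
finger_force: 30.0
```

>>> carry_out(
  deltas=[
    {"dx": 0,"dy": 0,"dz": 0,"wx": 0,"wy": 0,"wz": 0.3,"gripper": 255},
    {"dx": 0,"dy": 0,"dz": 0,"wx": 0,"wy": 0,"wz": 0.6,"gripper": 255},
    {"dx": 0,"dy": 0,"dz": 0,"wx": 0,"wy": 0,"wz": 0.9,"gripper": 255},
    {"dx": 0,"dy": 0,"dz": 0,"wx": 0,"wy": 0,"wz": 0.9,"gripper": 255},
    {"dx": 0,"dy": 0,"dz": 0,"wx": 0,"wy": 0,"wz": 0.9,"gripper": 255},
    {"dx": 0,"dy": 0,"dz": 0,"wx": 0,"wy": 0,"wz": 0.9,"gripper": 255},
    {"dx": 0,"dy": 0,"dz": 0,"wx": 0,"wy": 0,"wz": 0.9,"gripper": 255},
    {"dx": 0,"dy": 0,"dz": 0,"wx": 0,"wy": 0,"wz": 0.9,"gripper": 255},
    {"dx": 0,"dy": 0,"dz": 0,"wx": 0,"wy": 0,"wz": 0.9,"gripper": 255},
    {"dx": 0,"dy": 0,"dz": 0,"wx": 0,"wy": 0,"wz": 0.9,"gripper": 255},
    {"dx": 0,"dy": 0,"dz": 0,"wx": 0,"wy": 0,"wz": 0.9,"gripper": 255},
    {"dx": 0,"dy": 0,"dz": 0,"wx": 0,"wy": 0,"wz": 0.9,"gripper": 255},
    {"dx": 0,"dy": 0,"dz": 0,"wx": 0,"wy": 0,"wz": 0.9,"gripper": 255},
    {"dx": 0,"dy": 0,"dz": 0,"wx": 0,"wy": 0,"wz": 0.5,"gripper": 255},
    {"dx": 0,"dy": 0,"dz": 0,"wx": 0,"wy": 0,"wz": 0.3,"gripper": 255},
    {"dx": 0,"dy": 0,"dz": 0,"wx": 0,"wy": 0,"wz": 0,"gripper": 255},
    {"dx": 0,"dy": 0,"dz": 0,"wx": 0,"wy": 0,"wz": 0,"gripper": 255},
  ],
)

```text
time: 39.08
tool_pos: [0.4997, 0.3335, 0.3013]
ee_rot: [-3.14, 0.0, 1.761]
wrist_force: [-0.0, 0.4, -0.9]
width: 0.0312
finger_force: 30.0
```

Run:
```python
from h import *
go(.6412,-.0387,.31,1.762)
shot('s8','scene')
```

```text
t 39.08 at [0.4997 0.3335 0.3013] yaw 1.7612 q6 0.3 units [-19.61   3.42  -0.43] wz -0.01 W 0.0312
```

>>> carry_out(
  deltas=[
    {"dx": -0.5,"dy": 0.09,"dz": 0,"wx": 0,"wy": 0,"wz": 0,"gripper": 255},
    {"dx": -0.9,"dy": 0.16,"dz": 0,"wx": 0,"wy": 0,"wz": 0,"gripper": 255},
    {"dx": -0.9,"dy": 0.16,"dz": 0,"wx": 0,"wy": 0,"wz": 0,"gripper": 255},
    {"dx": -0.9,"dy": 0.16,"dz": 0,"wx": 0,"wy": 0,"wz": 0,"gripper": 255},
    {"dx": -0.9,"dy": 0.16,"dz": 0,"wx": 0,"wy": 0,"wz": 0,"gripper": 255},
    {"dx": -0.9,"dy": 0.16,"dz": 0,"wx": 0,"wy": 0,"wz": 0,"gripper": 255},
    {"dx": -0.9,"dy": 0.16,"dz": 0,"wx": 0,"wy": 0,"wz": 0,"gripper": 255},
    {"dx": -0.9,"dy": 0.16,"dz": 0,"wx": 0,"wy": 0,"wz": 0,"gripper": 255},
    {"dx": -0.9,"dy": 0.16,"dz": 0,"wx": 0,"wy": 0,"wz": 0,"gripper": 255},
    {"dx": -0.9,"dy": 0.16,"dz": 0,"wx": 0,"wy": 0,"wz": 0,"gripper": 255},
    {"dx": -0.9,"dy": 0.16,"dz": 0,"wx": 0,"wy": 0,"wz": 0,"gripper": 255},
    {"dx": -0.9,"dy": 0.16,"dz": 0,"wx": 0,"wy": 0,"wz": 0,"gripper": 255},
    {"dx": -0.9,"dy": 0.16,"dz": 0,"wx": 0,"wy": 0,"wz": 0,"gripper": 255},
    {"dx": -0.9,"dy": 0.16,"dz": 0,"wx": 0,"wy": 0,"wz": 0,"gripper": 255},
    {"dx": -0.9,"dy": 0.16,"dz": 0,"wx": 0,"wy": 0,"wz": 0,"gripper": 255},
    {"dx": -0.9,"dy": 0.16,"dz": 0,"wx": 0,"wy": 0,"wz": 0,"gripper": 255},
    {"dx": -0.9,"dy": 0.16,"dz": 0,"wx": 0,"wy": 0,"wz": 0,"gripper": 255},
    {"dx": -0.9,"dy": 0.16,"dz": 0,"wx": 0,"wy": 0,"wz": 0,"gripper": 255},
    {"dx": -0.9,"dy": 0.16,"dz": 0,"wx": 0,"wy": 0,"wz": 0,"gripper": 255},
    {"dx": -0.9,"dy": 0.16,"dz": 0,"wx": 0,"wy": 0,"wz": 0,"gripper": 255},
  ],
)

```text
time: 40.8
tool_pos: [0.6277, -0.002, 0.3018]
ee_rot: [-3.141, 0.0, 1.76]
wrist_force: [-0.7, 0.5, -2.1]
width: 0.0316
finger_force: 30.0
```

>>> carry_out(
  deltas=[
    {"dx": -0.9,"dy": 0.14,"dz": 0,"wx": 0,"wy": 0,"wz": 0,"gripper": 255},
    {"dx": -0.7,"dy": 0.14,"dz": 0,"wx": 0,"wy": 0,"wz": 0,"gripper": 255},
    {"dx": -0.4,"dy": 0.01,"dz": 0,"wx": 0,"wy": 0,"wz": 0,"gripper": 255},
    {"dx": 0,"dy": 0,"dz": 0.6,"wx": 0,"wy": 0,"wz": 0,"gripper": 255},
    {"dx": 0,"dy": 0,"dz": 0.8,"wx": 0,"wy": 0,"wz": 0,"gripper": 255},
    {"dx": 0,"dy": 0,"dz": 0.4,"wx": 0,"wy": 0,"wz": 0,"gripper": 255},
    {"dx": 0,"dy": 0,"dz": 0,"wx": 0,"wy": 0,"wz": 0,"gripper": 255},
    {"dx": 0,"dy": 0,"dz": 0,"wx": 0,"wy": 0,"wz": 0,"gripper": 255},
  ],
)

```text
time: 41.47
tool_pos: [0.6403, -0.0377, 0.2647]
ee_rot: [-3.139, -0.001, 1.761]
wrist_force: [-0.2, 0.8, -1.6]
width: 0.0314
finger_force: 30.0
```

Run:
```python
from h import *
go(.6412,-.0387,.232,1.762)
a,_=shot('s9','scene'); b,_=shot('d9','side')
o=np.vstack([cv2.resize(a[150:250,170:310],(700,298)*1 if 0 else (420,300),interpolation=cv2.INTER_CUBIC),cv2.resize(b[120:220,220:360],(420,300),interpolation=cv2.INTER_CUBIC)])
cv2.imwrite('pics/c9.png',o[:,:,::-1])
```

```text
t 41.47 at [ 0.6403 -0.0377  0.2647] yaw 1.7612 q6 -0.34 units [-0.06  0.04  1.64] wz -0.01 W 0.0314
```

View pics/c9.png

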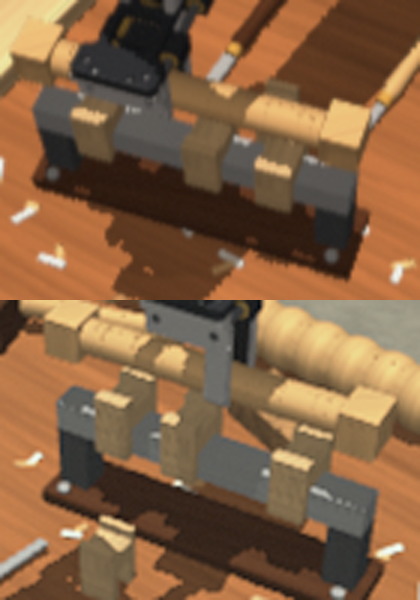

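Three saddles hang on the bar, and the baluster is level above them with the fingers in the gap between two saddles. I'll lower it.

>>> carry_out(
  deltas=[
    {"dx": -0.05,"dy": 0.03,"dz": 0.4,"wx": 0,"wy": 0,"wz": 0,"gripper": 255},
    {"dx": 0,"dy": 0,"dz": 0.4,"wx": 0,"wy": 0,"wz": 0,"gripper": 255},
    {"dx": 0,"dy": 0,"dz": 0.3,"wx": 0,"wy": 0,"wz": 0,"gripper": 255},
    {"dx": 0,"dy": 0,"dz": 0.2,"wx": 0,"wy": 0,"wz": 0,"gripper": 255},
    {"dx": 0,"dy": 0,"dz": 0.1,"wx": 0,"wy": 0,"wz": 0,"gripper": 255},
    {"dx": 0,"dy": 0,"dz": 0.1,"wx": 0,"wy": 0,"wz": 0,"gripper": 255},
    {"dx": 0,"dy": 0,"dz": 0,"wx": 0,"wy": 0,"wz": 0,"gripper": 255},
    {"dx": 0,"dy": 0,"dz": 0,"wx": 0,"wy": 0,"wz": 0,"gripper": 255},
  ],
)

```text
time: 42.23
tool_pos: [0.6417, -0.0394, 0.236]
ee_rot: [3.141, -0.0, 1.76]
wrist_force: [0.4, -0.9, -0.9]
width: 0.0313
finger_force: 30.0
```

>>> carry_out(
  deltas=[
    {"dx": 0,"dy": 0,"dz": 0.1,"wx": 0,"wy": 0,"wz": 0,"gripper": 255},
    {"dx": 0,"dy": 0,"dz": 0.05,"wx": 0,"wy": 0,"wz": 0,"gripper": 255},
    {"dx": 0,"dy": 0,"dz": 0,"wx": 0,"wy": 0,"wz": 0,"gripper": 255},
    {"dx": 0,"dy": 0,"dz": 0,"wx": 0,"wy": 0,"wz": 0,"gripper": 255},
  ],
)

```text
time: 42.57
tool_pos: [0.6416, -0.0394, 0.2329]
ee_rot: [3.142, -0.0, 1.76]
wrist_force: [-0.6, -0.3, -2.3]
width: 0.0316
finger_force: 30.0
```

>>> carry_out(
  deltas=[
    {"dx": 0,"dy": 0,"dz": 0.04,"wx": 0,"wy": 0,"wz": 0,"gripper": 255},
    {"dx": 0,"dy": 0,"dz": 0,"wx": 0,"wy": 0,"wz": 0,"gripper": 255},
    {"dx": 0,"dy": 0,"dz": 0,"wx": 0,"wy": 0,"wz": 0,"gripper": 100},
    {"dx": 0,"dy": 0,"dz": 0,"wx": 0,"wy": 0,"wz": 0,"gripper": 100},
    {"dx": 0,"dy": 0,"dz": 0,"wx": 0,"wy": 0,"wz": 0,"gripper": 100},
    {"dx": 0,"dy": 0,"dz": 0,"wx": 0,"wy": 0,"wz": 0,"gripper": 100},
    {"dx": 0,"dy": 0,"dz": 0,"wx": 0,"wy": 0,"wz": 0,"gripper": 100},
    {"dx": 0,"dy": 0,"dz": -0.5,"wx": 0,"wy": 0,"wz": 0,"gripper": 65},
    {"dx": 0,"dy": 0,"dz": -1,"wx": 0,"wy": 0,"wz": 0,"gripper": 65},
    {"dx": 0,"dy": 0,"dz": -1,"wx": 0,"wy": 0,"wz": 0,"gripper": 65},
    {"dx": 0,"dy": 0,"dz": -1,"wx": 0,"wy": 0,"wz": 0,"gripper": 65},
    {"dx": 0,"dy": 0,"dz": -1,"wx": 0,"wy": 0,"wz": 0,"gripper": 65},
    {"dx": 0,"dy": 0,"dz": 0,"wx": 0,"wy": 0,"wz": 0,"gripper": 65},
    {"dx": 0,"dy": 0,"dz": 0,"wx": 0,"wy": 0,"wz": 0,"gripper": 65},
  ],
)

```text
time: 43.73
tool_pos: [0.6421, -0.0394, 0.3242]
ee_rot: [3.138, 0.001, 1.76]
wrist_force: [-0.6, -1.1, -0.3]
width: 0.0702
finger_force: 0.0
```

Run:
```python
from h import *
go(.4363,.1495,.126,1.79)
shot('d10','side')
```

```text
t 43.73 at [ 0.6421 -0.0394  0.3242] yaw 1.7602 q6 -0.34 units [11.23 -8.37  9.86] wz -0.25 W 0.0702
```

>>> carry_out(
  deltas=[
    {"dx": 0.93,"dy": -0.7,"dz": 0,"wx": 0,"wy": 0,"wz": 0,"gripper": 65},
    {"dx": 0.93,"dy": -0.7,"dz": 0,"wx": 0,"wy": 0,"wz": 0,"gripper": 65},
    {"dx": 0.93,"dy": -0.7,"dz": 0,"wx": 0,"wy": 0,"wz": 0,"gripper": 65},
    {"dx": 0.93,"dy": -0.7,"dz": 0,"wx": 0,"wy": 0,"wz": 0,"gripper": 65},
    {"dx": 0.93,"dy": -0.7,"dz": 0,"wx": 0,"wy": 0,"wz": 0,"gripper": 65},
    {"dx": 0.93,"dy": -0.7,"dz": 0,"wx": 0,"wy": 0,"wz": 0,"gripper": 65},
    {"dx": 0.93,"dy": -0.7,"dz": 0,"wx": 0,"wy": 0,"wz": 0,"gripper": 65},
    {"dx": 0.93,"dy": -0.7,"dz": 0,"wx": 0,"wy": 0,"wz": 0,"gripper": 65},
    {"dx": 0.93,"dy": -0.7,"dz": 0,"wx": 0,"wy": 0,"wz": 0,"gripper": 65},
    {"dx": 0.93,"dy": -0.7,"dz": 0,"wx": 0,"wy": 0,"wz": 0,"gripper": 65},
    {"dx": 0.93,"dy": -0.7,"dz": 0,"wx": 0,"wy": 0,"wz": 0,"gripper": 65},
    {"dx": 0.95,"dy": -0.7,"dz": 0,"wx": 0,"wy": 0,"wz": 0,"gripper": 65},
    {"dx": 0,"dy": 0,"dz": 0.8,"wx": 0,"wy": 0,"wz": -0.25,"gripper": 65},
    {"dx": 0,"dy": 0,"dz": 1,"wx": 0,"wy": 0,"wz": 0,"gripper": 65},
    {"dx": 0,"dy": 0,"dz": 1,"wx": 0,"wy": 0,"wz": 0,"gripper": 65},
    {"dx": 0,"dy": 0,"dz": 1,"wx": 0,"wy": 0,"wz": 0,"gripper": 65},
    {"dx": 0,"dy": 0,"dz": 0,"wx": 0,"wy": 0,"wz": 0,"gripper": 65},
    {"dx": 0,"dy": 0,"dz": 0,"wx": 0,"wy": 0,"wz": 0,"gripper": 65},
  ],
)

```text
time: 45.28
tool_pos: [0.4333, 0.1484, 0.2436]
ee_rot: [-3.136, -0.0, 1.79]
wrist_force: [-0.2, 1.2, 0.8]
width: 0.0702
finger_force: 0.0
```

Run:
```python
from h import *
go(.4363,.1495,.126,1.79)
```

```text
t 45.28 at [0.4333 0.1484 0.2436] yaw 1.7902 q6 -0.01 units [0.02 0.19 5.88] wz 0.0 W 0.0702
```

>>> carry_out(
  deltas=[
    {"dx": 0,"dy": 0.12,"dz": 1,"wx": 0,"wy": 0,"wz": 0,"gripper": 65},
    {"dx": 0,"dy": 0,"dz": 1,"wx": 0,"wy": 0,"wz": 0,"gripper": 65},
    {"dx": 0,"dy": 0,"dz": 1,"wx": 0,"wy": 0,"wz": 0,"gripper": 65},
    {"dx": 0,"dy": 0,"dz": 1,"wx": 0,"wy": 0,"wz": 0,"gripper": 65},
    {"dx": 0,"dy": 0,"dz": 0.9,"wx": 0,"wy": 0,"wz": 0,"gripper": 65},
    {"dx": 0,"dy": 0,"dz": 0.6,"wx": 0,"wy": 0,"wz": 0,"gripper": 65},
    {"dx": 0,"dy": 0,"dz": 0.4,"wx": 0,"wy": 0,"wz": 0,"gripper": 65},
    {"dx": 0,"dy": 0,"dz": 0,"wx": 0,"wy": 0,"wz": 0,"gripper": 255},
    {"dx": 0,"dy": 0,"dz": 0,"wx": 0,"wy": 0,"wz": 0,"gripper": 255},
    {"dx": 0,"dy": 0,"dz": 0,"wx": 0,"wy": 0,"wz": 0,"gripper": 255},
    {"dx": 0,"dy": 0,"dz": 0,"wx": 0,"wy": 0,"wz": 0,"gripper": 255},
    {"dx": 0,"dy": 0,"dz": 0,"wx": 0,"wy": 0,"wz": 0,"gripper": 255},
    {"dx": 0,"dy": 0,"dz": 0,"wx": 0,"wy": 0,"wz": 0,"gripper": 255},
    {"dx": 0,"dy": 0,"dz": 0,"wx": 0,"wy": 0,"wz": 0,"gripper": 255},
    {"dx": 0,"dy": 0,"dz": 0,"wx": 0,"wy": 0,"wz": 0,"gripper": 255},
    {"dx": 0,"dy": 0,"dz": 0,"wx": 0,"wy": 0,"wz": 0,"gripper": 255},
  ],
)

```text
time: 46.62
tool_pos: [0.4373, 0.1492, 0.1292]
ee_rot: [3.14, -0.0, 1.79]
wrist_force: [-1.7, -0.1, 5.9]
width: 0.0398
finger_force: 30.0
```

>>> carry_out(
  deltas=[
    {"dx": 0,"dy": 0,"dz": -0.5,"wx": 0,"wy": 0,"wz": 0,"gripper": 255},
    {"dx": 0,"dy": 0,"dz": -1,"wx": 0,"wy": 0,"wz": 0,"gripper": 255},
    {"dx": 0,"dy": 0,"dz": -1,"wx": 0,"wy": 0,"wz": 0,"gripper": 255},
    {"dx": 0,"dy": 0,"dz": -1,"wx": 0,"wy": 0,"wz": 0,"gripper": 255},
    {"dx": 0,"dy": 0,"dz": -1,"wx": 0,"wy": 0,"wz": 0,"gripper": 255},
    {"dx": 0,"dy": 0,"dz": -1,"wx": 0,"wy": 0,"wz": 0,"gripper": 255},
    {"dx": 0,"dy": 0,"dz": -0.5,"wx": 0,"wy": 0,"wz": 0,"gripper": 255},
    {"dx": 0,"dy": 0,"dz": 0,"wx": 0,"wy": 0,"wz": 0.8,"gripper": 255},
    {"dx": 0,"dy": 0,"dz": 0,"wx": 0,"wy": 0,"wz": 0.8,"gripper": 255},
    {"dx": 0,"dy": 0,"dz": 0,"wx": 0,"wy": 0,"wz": 0.88,"gripper": 255},
    {"dx": 0,"dy": 0,"dz": 0,"wx": 0,"wy": 0,"wz": 0,"gripper": 255},
  ],
)

```text
time: 47.53
tool_pos: [0.4368, 0.1491, 0.2477]
ee_rot: [-3.141, 0.0, 1.491]
wrist_force: [-0.0, 0.3, -1.4]
width: 0.0399
finger_force: 30.0
```

Run:
```python
from h import *
go(.446,-.362,.134,1.493)
```

```text
t 47.53 at [0.4368 0.1491 0.2477] yaw 1.4909 q6 0.29 units [-25.43   2.5    5.69] wz -0.02 W 0.0399
```

>>> carry_out(
  deltas=[
    {"dx": -0.98,"dy": 0.1,"dz": 0,"wx": 0,"wy": 0,"wz": 0,"gripper": 255},
    {"dx": -0.98,"dy": 0.1,"dz": 0,"wx": 0,"wy": 0,"wz": 0,"gripper": 255},
    {"dx": -0.98,"dy": 0.1,"dz": 0,"wx": 0,"wy": 0,"wz": 0,"gripper": 255},
    {"dx": -0.98,"dy": 0.1,"dz": 0,"wx": 0,"wy": 0,"wz": 0,"gripper": 255},
    {"dx": -0.98,"dy": 0.1,"dz": 0,"wx": 0,"wy": 0,"wz": 0,"gripper": 255},
    {"dx": -0.98,"dy": 0.1,"dz": 0,"wx": 0,"wy": 0,"wz": 0,"gripper": 255},
    {"dx": -0.98,"dy": 0.1,"dz": 0,"wx": 0,"wy": 0,"wz": 0,"gripper": 255},
    {"dx": -0.98,"dy": 0.1,"dz": 0,"wx": 0,"wy": 0,"wz": 0,"gripper": 255},
    {"dx": -0.98,"dy": 0.1,"dz": 0,"wx": 0,"wy": 0,"wz": 0,"gripper": 255},
    {"dx": -0.98,"dy": 0.1,"dz": 0,"wx": 0,"wy": 0,"wz": 0,"gripper": 255},
    {"dx": -0.98,"dy": 0.1,"dz": 0,"wx": 0,"wy": 0,"wz": 0,"gripper": 255},
    {"dx": -0.98,"dy": 0.1,"dz": 0,"wx": 0,"wy": 0,"wz": 0,"gripper": 255},
    {"dx": -0.98,"dy": 0.1,"dz": 0,"wx": 0,"wy": 0,"wz": 0,"gripper": 255},
    {"dx": -0.98,"dy": 0.1,"dz": 0,"wx": 0,"wy": 0,"wz": 0,"gripper": 255},
    {"dx": -0.98,"dy": 0.1,"dz": 0,"wx": 0,"wy": 0,"wz": 0,"gripper": 255},
    {"dx": -0.98,"dy": 0.1,"dz": 0,"wx": 0,"wy": 0,"wz": 0,"gripper": 255},
    {"dx": -0.98,"dy": 0.1,"dz": 0,"wx": 0,"wy": 0,"wz": 0,"gripper": 255},
    {"dx": -0.98,"dy": 0.1,"dz": 0,"wx": 0,"wy": 0,"wz": 0,"gripper": 255},
    {"dx": -0.98,"dy": 0.1,"dz": 0,"wx": 0,"wy": 0,"wz": 0,"gripper": 255},
    {"dx": -0.98,"dy": 0.1,"dz": 0,"wx": 0,"wy": 0,"wz": 0,"gripper": 255},
  ],
)

```text
time: 49.2
tool_pos: [0.446, -0.2458, 0.2476]
ee_rot: [-3.141, -0.001, 1.495]
wrist_force: [0.1, -0.1, -1.4]
width: 0.0397
finger_force: 30.0
```

>>> carry_out(
  deltas=[
    {"dx": -0.98,"dy": 0.1,"dz": 0,"wx": 0,"wy": 0,"wz": 0,"gripper": 255},
    {"dx": -0.98,"dy": 0.1,"dz": 0,"wx": 0,"wy": 0,"wz": 0,"gripper": 255},
    {"dx": -0.98,"dy": 0.1,"dz": 0,"wx": 0,"wy": 0,"wz": 0,"gripper": 255},
    {"dx": -0.98,"dy": 0.1,"dz": 0,"wx": 0,"wy": 0,"wz": 0,"gripper": 255},
    {"dx": -0.98,"dy": 0.1,"dz": 0,"wx": 0,"wy": 0,"wz": 0,"gripper": 255},
    {"dx": -0.9,"dy": 0,"dz": 0,"wx": 0,"wy": 0,"wz": 0,"gripper": 255},
    {"dx": 0,"dy": 0,"dz": 1,"wx": 0,"wy": 0,"wz": 0,"gripper": 255},
    {"dx": 0,"dy": 0,"dz": 1,"wx": 0,"wy": 0,"wz": 0,"gripper": 255},
    {"dx": 0,"dy": 0,"dz": 0,"wx": 0,"wy": 0,"wz": 0,"gripper": 255},
    {"dx": 0,"dy": 0,"dz": 0,"wx": 0,"wy": 0,"wz": 0,"gripper": 255},
  ],
)

```text
time: 50.03
tool_pos: [0.4464, -0.3609, 0.2064]
ee_rot: [-3.138, -0.003, 1.494]
wrist_force: [0.6, -0.5, 0.1]
width: 0.0397
finger_force: 30.0
```

Run:
```python
from h import *
go(.446,-.362,.134,1.493)
```

```text
t 50.03 at [ 0.4464 -0.3609  0.2064] yaw 1.4936 q6 -0.7 units [-0.07 -0.    3.62] wz 0.01 W 0.0397
```

>>> carry_out(
  deltas=[
    {"dx": -0.04,"dy": 0,"dz": 1,"wx": 0,"wy": 0,"wz": 0,"gripper": 255},
    {"dx": 0,"dy": 0,"dz": 1,"wx": 0,"wy": 0,"wz": 0,"gripper": 255},
    {"dx": 0,"dy": 0,"dz": 0.8,"wx": 0,"wy": 0,"wz": 0,"gripper": 255},
    {"dx": 0,"dy": 0,"dz": 0.5,"wx": 0,"wy": 0,"wz": 0,"gripper": 255},
    {"dx": 0,"dy": 0,"dz": 0.3,"wx": 0,"wy": 0,"wz": 0,"gripper": 255},
    {"dx": 0,"dy": 0,"dz": 0,"wx": 0,"wy": 0,"wz": 0,"gripper": 255},
    {"dx": 0,"dy": 0,"dz": 0,"wx": 0,"wy": 0,"wz": 0,"gripper": 90},
    {"dx": 0,"dy": 0,"dz": 0,"wx": 0,"wy": 0,"wz": 0,"gripper": 90},
    {"dx": 0,"dy": 0,"dz": 0,"wx": 0,"wy": 0,"wz": 0,"gripper": 90},
    {"dx": 0,"dy": 0,"dz": 0,"wx": 0,"wy": 0,"wz": 0,"gripper": 90},
    {"dx": 0,"dy": 0,"dz": -0.5,"wx": 0,"wy": 0,"wz": 0,"gripper": 90},
    {"dx": 0,"dy": 0,"dz": -1,"wx": 0,"wy": 0,"wz": 0,"gripper": 90},
    {"dx": 0,"dy": 0,"dz": -1,"wx": 0,"wy": 0,"wz": 0,"gripper": 90},
    {"dx": 0,"dy": 0,"dz": -1,"wx": 0,"wy": 0,"wz": 0,"gripper": 90},
    {"dx": 0,"dy": 0,"dz": -1,"wx": 0,"wy": 0,"wz": 0,"gripper": 90},
    {"dx": 0,"dy": 0,"dz": -1,"wx": 0,"wy": 0,"wz": 0,"gripper": 90},
    {"dx": 0,"dy": 0,"dz": -1,"wx": 0,"wy": 0,"wz": 0,"gripper": 90},
    {"dx": 0,"dy": 0,"dz": 0,"wx": 0,"wy": 0,"wz": 0,"gripper": 90},
  ],
)

```text
time: 51.53
tool_pos: [0.4482, -0.3632, 0.2724]
ee_rot: [3.133, 0.007, 1.493]
wrist_force: [0.0, 0.1, 1.9]
width: 0.0606
finger_force: 0.0
```

Run:
```python
from h import *
go(.5293,.0018,.126,.2)
```

```text
t 51.53 at [ 0.4482 -0.3632  0.2724] yaw 1.4926 q6 -0.7 units [18.56  2.56  7.22] wz 10.77 W 0.0606
```

>>> carry_out(
  deltas=[
    {"dx": 0.97,"dy": 0.14,"dz": 0,"wx": 0,"wy": 0,"wz": 0,"gripper": 75},
    {"dx": 0.97,"dy": 0.14,"dz": 0,"wx": 0,"wy": 0,"wz": 0,"gripper": 75},
    {"dx": 0.97,"dy": 0.14,"dz": 0,"wx": 0,"wy": 0,"wz": 0,"gripper": 75},
    {"dx": 0.97,"dy": 0.14,"dz": 0,"wx": 0,"wy": 0,"wz": 0,"gripper": 75},
    {"dx": 0.97,"dy": 0.14,"dz": 0,"wx": 0,"wy": 0,"wz": 0,"gripper": 75},
    {"dx": 0.97,"dy": 0.14,"dz": 0,"wx": 0,"wy": 0,"wz": 0,"gripper": 75},
    {"dx": 0.97,"dy": 0.14,"dz": 0,"wx": 0,"wy": 0,"wz": 0,"gripper": 75},
    {"dx": 0.97,"dy": 0.14,"dz": 0,"wx": 0,"wy": 0,"wz": 0,"gripper": 75},
    {"dx": 0.97,"dy": 0.14,"dz": 0,"wx": 0,"wy": 0,"wz": 0,"gripper": 75},
    {"dx": 0.97,"dy": 0.14,"dz": 0,"wx": 0,"wy": 0,"wz": 0,"gripper": 75},
    {"dx": 0.97,"dy": 0.14,"dz": 0,"wx": 0,"wy": 0,"wz": 0,"gripper": 75},
    {"dx": 0.97,"dy": 0.14,"dz": 0,"wx": 0,"wy": 0,"wz": 0,"gripper": 75},
    {"dx": 0.97,"dy": 0.14,"dz": 0,"wx": 0,"wy": 0,"wz": 0,"gripper": 75},
    {"dx": 0.97,"dy": 0.14,"dz": 0,"wx": 0,"wy": 0,"wz": 0,"gripper": 75},
    {"dx": 0.97,"dy": 0.14,"dz": 0,"wx": 0,"wy": 0,"wz": 0,"gripper": 75},
    {"dx": 0.97,"dy": 0.14,"dz": 0,"wx": 0,"wy": 0,"wz": 0,"gripper": 75},
    {"dx": 0.97,"dy": 0.14,"dz": 0,"wx": 0,"wy": 0,"wz": 0,"gripper": 75},
    {"dx": 0.97,"dy": 0.14,"dz": 0,"wx": 0,"wy": 0,"wz": 0,"gripper": 75},
    {"dx": 0.97,"dy": 0.14,"dz": 0,"wx": 0,"wy": 0,"wz": 0,"gripper": 75},
  ],
)

```text
time: 53.12
tool_pos: [0.5286, 0.0023, 0.2653]
ee_rot: [-3.141, -0.0, 1.493]
wrist_force: [0.3, 0.4, 0.9]
width: 0.066
finger_force: 0.0
```

>>> carry_out(
  deltas=[
    {"dx": 0,"dy": 0,"dz": 0,"wx": 0,"wy": 0,"wz": 0.98,"gripper": 75},
    {"dx": 0,"dy": 0,"dz": 0,"wx": 0,"wy": 0,"wz": 0.98,"gripper": 75},
    {"dx": 0,"dy": 0,"dz": 0,"wx": 0,"wy": 0,"wz": 0.98,"gripper": 75},
    {"dx": 0,"dy": 0,"dz": 0,"wx": 0,"wy": 0,"wz": 0.98,"gripper": 75},
    {"dx": 0,"dy": 0,"dz": 0,"wx": 0,"wy": 0,"wz": 0.98,"gripper": 75},
    {"dx": 0,"dy": 0,"dz": 0,"wx": 0,"wy": 0,"wz": 0.98,"gripper": 75},
    {"dx": 0,"dy": 0,"dz": 0,"wx": 0,"wy": 0,"wz": 0.98,"gripper": 75},
    {"dx": 0,"dy": 0,"dz": 0,"wx": 0,"wy": 0,"wz": 0.98,"gripper": 75},
    {"dx": 0,"dy": 0,"dz": 0,"wx": 0,"wy": 0,"wz": 0.98,"gripper": 75},
    {"dx": 0,"dy": 0,"dz": 0,"wx": 0,"wy": 0,"wz": 0.98,"gripper": 75},
    {"dx": 0,"dy": 0,"dz": 0,"wx": 0,"wy": 0,"wz": 0.97,"gripper": 75},
    {"dx": 0,"dy": 0,"dz": 0,"wx": 0,"wy": 0,"wz": 0,"gripper": 75},
    {"dx": 0,"dy": 0,"dz": 0,"wx": 0,"wy": 0,"wz": 0,"gripper": 75},
  ],
)

```text
time: 54.2
tool_pos: [0.5286, 0.0013, 0.2655]
ee_rot: [-3.141, 0.001, 0.203]
wrist_force: [0.7, -0.1, -0.1]
width: 0.0659
finger_force: 0.0
```

Run:
```python
from h import *
go(.5293,.0018,.126,.2)
```

```text
t 54.2 at [0.5286 0.0013 0.2655] yaw 0.2032 q6 1.26 units [ 0.05 -0.01  6.97] wz 0.03 W 0.0659
```

>>> carry_out(
  deltas=[
    {"dx": 0.04,"dy": 0,"dz": 1,"wx": 0,"wy": 0,"wz": 0,"gripper": 75},
    {"dx": 0,"dy": 0,"dz": 1,"wx": 0,"wy": 0,"wz": 0,"gripper": 75},
    {"dx": 0,"dy": 0,"dz": 1,"wx": 0,"wy": 0,"wz": 0,"gripper": 75},
    {"dx": 0,"dy": 0,"dz": 1,"wx": 0,"wy": 0,"wz": 0,"gripper": 75},
    {"dx": 0,"dy": 0,"dz": 1,"wx": 0,"wy": 0,"wz": 0,"gripper": 75},
    {"dx": 0,"dy": 0,"dz": 1,"wx": 0,"wy": 0,"wz": 0,"gripper": 75},
    {"dx": 0,"dy": 0,"dz": 0.6,"wx": 0,"wy": 0,"wz": 0,"gripper": 75},
    {"dx": 0,"dy": 0,"dz": 0.3,"wx": 0,"wy": 0,"wz": 0,"gripper": 75},
    {"dx": 0,"dy": 0,"dz": 0,"wx": 0,"wy": 0,"wz": 0,"gripper": 255},
    {"dx": 0,"dy": 0,"dz": 0,"wx": 0,"wy": 0,"wz": 0,"gripper": 255},
    {"dx": 0,"dy": 0,"dz": 0,"wx": 0,"wy": 0,"wz": 0,"gripper": 255},
    {"dx": 0,"dy": 0,"dz": 0,"wx": 0,"wy": 0,"wz": 0,"gripper": 255},
    {"dx": 0,"dy": 0,"dz": 0,"wx": 0,"wy": 0,"wz": 0,"gripper": 255},
    {"dx": 0,"dy": 0,"dz": 0,"wx": 0,"wy": 0,"wz": 0,"gripper": 255},
    {"dx": 0,"dy": 0,"dz": 0,"wx": 0,"wy": 0,"wz": 0,"gripper": 255},
    {"dx": 0,"dy": 0,"dz": 0,"wx": 0,"wy": 0,"wz": 0,"gripper": 255},
    {"dx": 0,"dy": 0,"dz": 0,"wx": 0,"wy": 0,"wz": 0,"gripper": 255},
    {"dx": 0,"dy": 0,"dz": 0,"wx": 0,"wy": 0,"wz": 0,"gripper": 255},
  ],
)

```text
time: 55.7
tool_pos: [0.5302, 0.0015, 0.129]
ee_rot: [3.141, -0.002, 0.2]
wrist_force: [-0.6, 0.6, 4.8]
width: 0.0319
finger_force: 29.9
```

>>> carry_out(
  deltas=[
    {"dx": 0,"dy": 0,"dz": -0.5,"wx": 0,"wy": 0,"wz": 0,"gripper": 255},
    {"dx": 0,"dy": 0,"dz": -1,"wx": 0,"wy": 0,"wz": 0,"gripper": 255},
    {"dx": 0,"dy": 0,"dz": -1,"wx": 0,"wy": 0,"wz": 0,"gripper": 255},
    {"dx": 0,"dy": 0,"dz": -1,"wx": 0,"wy": 0,"wz": 0,"gripper": 255},
    {"dx": 0,"dy": 0,"dz": -1,"wx": 0,"wy": 0,"wz": 0,"gripper": 255},
    {"dx": 0,"dy": 0,"dz": -1,"wx": 0,"wy": 0,"wz": 0,"gripper": 255},
    {"dx": 0,"dy": 0,"dz": -1,"wx": 0,"wy": 0,"wz": 0,"gripper": 255},
    {"dx": 0,"dy": 0,"dz": 0,"wx": 0,"wy": 0,"wz": 0,"gripper": 255},
    {"dx": 0,"dy": 0,"dz": 0,"wx": 0,"wy": 0,"wz": 0,"gripper": 255},
  ],
)

```text
time: 56.45
tool_pos: [0.5299, 0.0013, 0.2587]
ee_rot: [3.141, -0.002, 0.2]
wrist_force: [-0.0, 0.5, -1.2]
width: 0.032
finger_force: 29.8
```

Run:
```python
from h import *
go(.4515,-.292,.134,1.493)
```

```text
t 56.45 at [0.5299 0.0013 0.2587] yaw 0.2001 q6 1.27 units [-6.77 13.59  6.23] wz -10.77 W 0.032
```

>>> carry_out(
  deltas=[
    {"dx": -0.48,"dy": 0.97,"dz": 0,"wx": 0,"wy": 0,"wz": 0,"gripper": 255},
    {"dx": -0.48,"dy": 0.97,"dz": 0,"wx": 0,"wy": 0,"wz": 0,"gripper": 255},
    {"dx": -0.48,"dy": 0.97,"dz": 0,"wx": 0,"wy": 0,"wz": 0,"gripper": 255},
    {"dx": -0.48,"dy": 0.97,"dz": 0,"wx": 0,"wy": 0,"wz": 0,"gripper": 255},
    {"dx": -0.48,"dy": 0.97,"dz": 0,"wx": 0,"wy": 0,"wz": 0,"gripper": 255},
    {"dx": -0.48,"dy": 0.97,"dz": 0,"wx": 0,"wy": 0,"wz": 0,"gripper": 255},
    {"dx": -0.48,"dy": 0.97,"dz": 0,"wx": 0,"wy": 0,"wz": 0,"gripper": 255},
    {"dx": -0.48,"dy": 0.97,"dz": 0,"wx": 0,"wy": 0,"wz": 0,"gripper": 255},
    {"dx": -0.48,"dy": 0.97,"dz": 0,"wx": 0,"wy": 0,"wz": 0,"gripper": 255},
    {"dx": -0.48,"dy": 0.97,"dz": 0,"wx": 0,"wy": 0,"wz": 0,"gripper": 255},
    {"dx": -0.48,"dy": 0.97,"dz": 0,"wx": 0,"wy": 0,"wz": 0,"gripper": 255},
    {"dx": -0.48,"dy": 0.97,"dz": 0,"wx": 0,"wy": 0,"wz": 0,"gripper": 255},
    {"dx": -0.48,"dy": 0.97,"dz": 0,"wx": 0,"wy": 0,"wz": 0,"gripper": 255},
    {"dx": -0.5,"dy": 0.97,"dz": 0,"wx": 0,"wy": 0,"wz": 0,"gripper": 255},
  ],
)

```text
time: 57.62
tool_pos: [0.4504, -0.292, 0.2552]
ee_rot: [-3.138, 0.003, 0.2]
wrist_force: [-0.3, 0.0, -0.4]
width: 0.0321
finger_force: 29.8
```

>>> carry_out(
  deltas=[
    {"dx": 0,"dy": 0,"dz": 0,"wx": 0,"wy": 0,"wz": -0.98,"gripper": 255},
    {"dx": 0,"dy": 0,"dz": 0,"wx": 0,"wy": 0,"wz": -0.98,"gripper": 255},
    {"dx": 0,"dy": 0,"dz": 0,"wx": 0,"wy": 0,"wz": -0.98,"gripper": 255},
    {"dx": 0,"dy": 0,"dz": 0,"wx": 0,"wy": 0,"wz": -0.98,"gripper": 255},
    {"dx": 0,"dy": 0,"dz": 0,"wx": 0,"wy": 0,"wz": -0.98,"gripper": 255},
    {"dx": 0,"dy": 0,"dz": 0,"wx": 0,"wy": 0,"wz": -0.98,"gripper": 255},
    {"dx": 0,"dy": 0,"dz": 0,"wx": 0,"wy": 0,"wz": -0.98,"gripper": 255},
    {"dx": 0,"dy": 0,"dz": 0,"wx": 0,"wy": 0,"wz": -0.98,"gripper": 255},
    {"dx": 0,"dy": 0,"dz": 0,"wx": 0,"wy": 0,"wz": -0.98,"gripper": 255},
    {"dx": 0,"dy": 0,"dz": 0,"wx": 0,"wy": 0,"wz": -0.98,"gripper": 255},
    {"dx": 0,"dy": 0,"dz": 0,"wx": 0,"wy": 0,"wz": -0.97,"gripper": 255},
    {"dx": 0,"dy": 0,"dz": 0.8,"wx": 0,"wy": 0,"wz": 0,"gripper": 255},
    {"dx": 0,"dy": 0,"dz": 0.8,"wx": 0,"wy": 0,"wz": 0,"gripper": 255},
    {"dx": 0,"dy": 0,"dz": 0,"wx": 0,"wy": 0,"wz": 0,"gripper": 255},
    {"dx": 0,"dy": 0,"dz": 0,"wx": 0,"wy": 0,"wz": 0,"gripper": 255},
  ],
)

```text
time: 58.87
tool_pos: [0.4504, -0.2907, 0.223]
ee_rot: [-3.136, -0.004, 1.493]
wrist_force: [0.0, 0.6, -1.4]
width: 0.0319
finger_force: 29.8
```

Run:
```python
from h import *
go(.4515,-.292,.134,1.493)
```

```text
t 58.87 at [ 0.4504 -0.2907  0.223 ] yaw 1.4926 q6 -0.6 units [-0.08  0.08  4.45] wz -0.0 W 0.0319
```

>>> carry_out(
  deltas=[
    {"dx": -0.04,"dy": 0.04,"dz": 1,"wx": 0,"wy": 0,"wz": 0,"gripper": 255},
    {"dx": 0,"dy": 0,"dz": 1,"wx": 0,"wy": 0,"wz": 0,"gripper": 255},
    {"dx": 0,"dy": 0,"dz": 1,"wx": 0,"wy": 0,"wz": 0,"gripper": 255},
    {"dx": 0,"dy": 0,"dz": 0.8,"wx": 0,"wy": 0,"wz": 0,"gripper": 255},
    {"dx": 0,"dy": 0,"dz": 0.4,"wx": 0,"wy": 0,"wz": 0,"gripper": 255},
    {"dx": 0,"dy": 0,"dz": 0.3,"wx": 0,"wy": 0,"wz": 0,"gripper": 255},
    {"dx": 0,"dy": 0,"dz": 0,"wx": 0,"wy": 0,"wz": 0,"gripper": 255},
    {"dx": 0,"dy": 0,"dz": 0,"wx": 0,"wy": 0,"wz": 0,"gripper": 110},
    {"dx": 0,"dy": 0,"dz": 0,"wx": 0,"wy": 0,"wz": 0,"gripper": 110},
    {"dx": 0,"dy": 0,"dz": 0,"wx": 0,"wy": 0,"wz": 0,"gripper": 110},
    {"dx": 0,"dy": 0,"dz": 0,"wx": 0,"wy": 0,"wz": 0,"gripper": 110},
    {"dx": 0,"dy": 0,"dz": -0.5,"wx": 0,"wy": 0,"wz": 0,"gripper": 110},
    {"dx": 0,"dy": 0,"dz": -1,"wx": 0,"wy": 0,"wz": 0,"gripper": 110},
    {"dx": 0,"dy": 0,"dz": -1,"wx": 0,"wy": 0,"wz": 0,"gripper": 110},
    {"dx": 0,"dy": 0,"dz": -1,"wx": 0,"wy": 0,"wz": 0,"gripper": 110},
    {"dx": 0,"dy": 0,"dz": -1,"wx": 0,"wy": 0,"wz": 0,"gripper": 0},
    {"dx": 0,"dy": 0,"dz": -1,"wx": 0,"wy": 0,"wz": 0,"gripper": 0},
    {"dx": 0,"dy": 0,"dz": 0,"wx": 0,"wy": 0,"wz": 0,"gripper": 0},
    {"dx": 0,"dy": 0,"dz": 0,"wx": 0,"wy": 0,"wz": 0,"gripper": 0},
    {"dx": 0,"dy": 0,"dz": 0,"wx": 0,"wy": 0,"wz": 0,"gripper": 0},
  ],
)

```text
time: 60.53
tool_pos: [0.452, -0.2922, 0.2453]
ee_rot: [-3.141, -0.001, 1.493]
wrist_force: [-0.4, 0.4, 0.1]
width: 0.083
finger_force: 0.0
```

Run:
```python
from h import *
go(.5233,-.1572,.126,1.65)
```

```text
t 60.53 at [ 0.452  -0.2922  0.2453] yaw 1.4926 q6 -0.6 units [7.   3.03 5.97] wz -1.31 W 0.083
```

>>> carry_out(
  deltas=[
    {"dx": 0.88,"dy": 0.38,"dz": 0,"wx": 0,"wy": 0,"wz": 0,"gripper": 0},
    {"dx": 0.88,"dy": 0.38,"dz": 0,"wx": 0,"wy": 0,"wz": 0,"gripper": 0},
    {"dx": 0.88,"dy": 0.38,"dz": 0,"wx": 0,"wy": 0,"wz": 0,"gripper": 0},
    {"dx": 0.88,"dy": 0.38,"dz": 0,"wx": 0,"wy": 0,"wz": 0,"gripper": 0},
    {"dx": 0.88,"dy": 0.38,"dz": 0,"wx": 0,"wy": 0,"wz": 0,"gripper": 0},
    {"dx": 0.88,"dy": 0.38,"dz": 0,"wx": 0,"wy": 0,"wz": 0,"gripper": 0},
    {"dx": 0.88,"dy": 0.38,"dz": 0,"wx": 0,"wy": 0,"wz": 0,"gripper": 0},
    {"dx": 0.84,"dy": 0.37,"dz": 0,"wx": 0,"wy": 0,"wz": 0,"gripper": 0},
    {"dx": 0,"dy": 0,"dz": 0,"wx": 0,"wy": 0,"wz": -0.65,"gripper": 0},
    {"dx": 0,"dy": 0,"dz": 0,"wx": 0,"wy": 0,"wz": -0.66,"gripper": 0},
    {"dx": 0,"dy": 0,"dz": 0.8,"wx": 0,"wy": 0,"wz": 0,"gripper": 0},
    {"dx": 0,"dy": 0,"dz": 0.7,"wx": 0,"wy": 0,"wz": 0,"gripper": 0},
    {"dx": 0,"dy": 0,"dz": 0,"wx": 0,"wy": 0,"wz": 0,"gripper": 0},
    {"dx": 0,"dy": 0,"dz": 0,"wx": 0,"wy": 0,"wz": 0,"gripper": 0},
  ],
)

```text
time: 61.7
tool_pos: [0.5226, -0.1571, 0.2135]
ee_rot: [-3.137, -0.003, 1.65]
wrist_force: [0.0, -0.2, 0.3]
width: 0.0939
finger_force: 0.0
```

Run:
```python
from h import *
go(.5233,-.1572,.126,1.65)
```

```text
t 61.7 at [ 0.5226 -0.1571  0.2135] yaw 1.6498 q6 -0.48 units [-0.02  0.06  4.38] wz -0.0 W 0.0939
```

>>> carry_out(
  deltas=[
    {"dx": 0,"dy": 0.04,"dz": 1,"wx": 0,"wy": 0,"wz": 0,"gripper": 0},
    {"dx": 0,"dy": 0,"dz": 1,"wx": 0,"wy": 0,"wz": 0,"gripper": 0},
    {"dx": 0,"dy": 0,"dz": 1,"wx": 0,"wy": 0,"wz": 0,"gripper": 0},
    {"dx": 0,"dy": 0,"dz": 0.8,"wx": 0,"wy": 0,"wz": 0,"gripper": 0},
    {"dx": 0,"dy": 0,"dz": 0.5,"wx": 0,"wy": 0,"wz": 0,"gripper": 0},
    {"dx": 0,"dy": 0,"dz": 0.1,"wx": 0,"wy": 0,"wz": 0,"gripper": 0},
    {"dx": 0,"dy": 0,"dz": 0,"wx": 0,"wy": 0,"wz": 0,"gripper": 255},
    {"dx": 0,"dy": 0,"dz": 0,"wx": 0,"wy": 0,"wz": 0,"gripper": 255},
    {"dx": 0,"dy": 0,"dz": 0,"wx": 0,"wy": 0,"wz": 0,"gripper": 255},
    {"dx": 0,"dy": 0,"dz": 0,"wx": 0,"wy": 0,"wz": 0,"gripper": 255},
    {"dx": 0,"dy": 0,"dz": 0,"wx": 0,"wy": 0,"wz": 0,"gripper": 255},
    {"dx": 0,"dy": 0,"dz": 0,"wx": 0,"wy": 0,"wz": 0,"gripper": 255},
  ],
)

```text
time: 62.7
tool_pos: [0.5251, -0.1578, 0.1295]
ee_rot: [3.139, 0.001, 1.65]
wrist_force: [-0.5, 0.6, 4.4]
width: 0.0735
finger_force: 30.0
```

>>> carry_out(
  deltas=[
    {"dx": 0,"dy": 0,"dz": -0.5,"wx": 0,"wy": 0,"wz": 0,"gripper": 255},
    {"dx": 0,"dy": 0,"dz": -1,"wx": 0,"wy": 0,"wz": 0,"gripper": 255},
    {"dx": 0,"dy": 0,"dz": -1,"wx": 0,"wy": 0,"wz": 0,"gripper": 255},
    {"dx": 0,"dy": 0,"dz": -1,"wx": 0,"wy": 0,"wz": 0,"gripper": 255},
    {"dx": 0,"dy": 0,"dz": -1,"wx": 0,"wy": 0,"wz": 0,"gripper": 255},
    {"dx": 0,"dy": 0,"dz": -1,"wx": 0,"wy": 0,"wz": 0,"gripper": 255},
    {"dx": 0,"dy": 0,"dz": 0,"wx": 0,"wy": 0,"wz": 0,"gripper": 255},
    {"dx": 0,"dy": 0,"dz": 0,"wx": 0,"wy": 0,"wz": 0,"gripper": 255},
  ],
)

```text
time: 63.37
tool_pos: [0.5249, -0.1576, 0.2393]
ee_rot: [3.139, 0.001, 1.65]
wrist_force: [0.3, 0.2, -1.7]
width: 0.0735
finger_force: 30.0
```

Run:
```python
from h import *
go(.585,-.302,.134,1.493)
```

```text
t 63.37 at [ 0.5249 -0.1576  0.2393] yaw 1.6499 q6 -0.47 units [-7.43  2.41  5.28] wz 1.31 W 0.0735
```

>>> carry_out(
  deltas=[
    {"dx": -0.93,"dy": 0.3,"dz": 0,"wx": 0,"wy": 0,"wz": 0,"gripper": 255},
    {"dx": -0.93,"dy": 0.3,"dz": 0,"wx": 0,"wy": 0,"wz": 0,"gripper": 255},
    {"dx": -0.93,"dy": 0.3,"dz": 0,"wx": 0,"wy": 0,"wz": 0,"gripper": 255},
    {"dx": -0.93,"dy": 0.3,"dz": 0,"wx": 0,"wy": 0,"wz": 0,"gripper": 255},
    {"dx": -0.93,"dy": 0.3,"dz": 0,"wx": 0,"wy": 0,"wz": 0,"gripper": 255},
    {"dx": -0.93,"dy": 0.3,"dz": 0,"wx": 0,"wy": 0,"wz": 0,"gripper": 255},
    {"dx": -0.93,"dy": 0.3,"dz": 0,"wx": 0,"wy": 0,"wz": 0,"gripper": 255},
    {"dx": -0.92,"dy": 0.31,"dz": 0,"wx": 0,"wy": 0,"wz": 0,"gripper": 255},
    {"dx": 0,"dy": 0,"dz": 0,"wx": 0,"wy": 0,"wz": 0.65,"gripper": 255},
    {"dx": 0,"dy": 0,"dz": 0,"wx": 0,"wy": 0,"wz": 0.66,"gripper": 255},
    {"dx": 0,"dy": 0,"dz": 0.8,"wx": 0,"wy": 0,"wz": 0,"gripper": 255},
    {"dx": 0,"dy": 0,"dz": 0,"wx": 0,"wy": 0,"wz": 0,"gripper": 255},
    {"dx": 0,"dy": 0,"dz": 0,"wx": 0,"wy": 0,"wz": 0,"gripper": 255},
  ],
)

```text
time: 64.45
tool_pos: [0.5831, -0.3012, 0.2185]
ee_rot: [-3.136, -0.003, 1.493]
wrist_force: [0.9, 0.1, -1.5]
width: 0.0742
finger_force: 30.0
```

Run:
```python
from h import *
go(.585,-.302,.134,1.493)
```

```text
t 64.45 at [ 0.5831 -0.3012  0.2185] yaw 1.4928 q6 -0.49 units [-0.05  0.12  4.22] wz -0.0 W 0.0742
```

>>> carry_out(
  deltas=[
    {"dx": -0.02,"dy": 0.06,"dz": 1,"wx": 0,"wy": 0,"wz": 0,"gripper": 255},
    {"dx": 0,"dy": 0,"dz": 1,"wx": 0,"wy": 0,"wz": 0,"gripper": 255},
    {"dx": 0,"dy": 0,"dz": 1,"wx": 0,"wy": 0,"wz": 0,"gripper": 255},
    {"dx": 0,"dy": 0,"dz": 0.6,"wx": 0,"wy": 0,"wz": 0,"gripper": 255},
    {"dx": 0,"dy": 0,"dz": 0.4,"wx": 0,"wy": 0,"wz": 0,"gripper": 255},
    {"dx": 0,"dy": 0,"dz": 0.25,"wx": 0,"wy": 0,"wz": 0,"gripper": 255},
    {"dx": 0,"dy": 0,"dz": 0,"wx": 0,"wy": 0,"wz": 0,"gripper": 255},
    {"dx": 0,"dy": 0,"dz": 0,"wx": 0,"wy": 0,"wz": 0,"gripper": 20},
    {"dx": 0,"dy": 0,"dz": 0,"wx": 0,"wy": 0,"wz": 0,"gripper": 20},
    {"dx": 0,"dy": 0,"dz": 0,"wx": 0,"wy": 0,"wz": 0,"gripper": 20},
    {"dx": 0,"dy": 0,"dz": 0,"wx": 0,"wy": 0,"wz": 0,"gripper": 20},
    {"dx": 0,"dy": 0,"dz": -0.5,"wx": 0,"wy": 0,"wz": 0,"gripper": 20},
    {"dx": 0,"dy": 0,"dz": -1,"wx": 0,"wy": 0,"wz": 0,"gripper": 20},
    {"dx": 0,"dy": 0,"dz": -1,"wx": 0,"wy": 0,"wz": 0,"gripper": 20},
    {"dx": 0,"dy": 0,"dz": -1,"wx": 0,"wy": 0,"wz": 0,"gripper": 20},
    {"dx": 0,"dy": 0,"dz": -1,"wx": 0,"wy": 0,"wz": 0,"gripper": 20},
    {"dx": 0,"dy": 0,"dz": -1,"wx": 0,"wy": 0,"wz": 0,"gripper": 20},
    {"dx": 0,"dy": 0,"dz": -1,"wx": 0,"wy": 0,"wz": 0,"gripper": 20},
    {"dx": 0,"dy": 0,"dz": -1,"wx": 0,"wy": 0,"wz": 0,"gripper": 20},
    {"dx": 0,"dy": 0,"dz": -1,"wx": 0,"wy": 0,"wz": 0,"gripper": 20},
  ],
)

```text
time: 66.12
tool_pos: [0.5852, -0.3022, 0.3093]
ee_rot: [3.14, 0.001, 1.493]
wrist_force: [-0.1, -0.3, 0.8]
width: 0.0864
finger_force: 0.0
```

>>> carry_out(
  deltas=[
    {"dx": 0,"dy": -1,"dz": -0.3,"wx": 0,"wy": 0,"wz": 0,"gripper": 0},
    {"dx": 0,"dy": -1,"dz": -0.3,"wx": 0,"wy": 0,"wz": 0,"gripper": 0},
    {"dx": 0,"dy": -1,"dz": -0.3,"wx": 0,"wy": 0,"wz": 0,"gripper": 0},
    {"dx": 0,"dy": -1,"dz": -0.3,"wx": 0,"wy": 0,"wz": 0,"gripper": 0},
    {"dx": 0,"dy": -1,"dz": -0.3,"wx": 0,"wy": 0,"wz": 0,"gripper": 0},
    {"dx": 0,"dy": -1,"dz": -0.3,"wx": 0,"wy": 0,"wz": 0,"gripper": 0},
    {"dx": 0,"dy": -1,"dz": -0.3,"wx": 0,"wy": 0,"wz": 0,"gripper": 0},
    {"dx": 0,"dy": -1,"dz": -0.3,"wx": 0,"wy": 0,"wz": 0,"gripper": 0},
    {"dx": 0,"dy": -1,"dz": -0.3,"wx": 0,"wy": 0,"wz": 0,"gripper": 0},
    {"dx": 0,"dy": -1,"dz": -0.3,"wx": 0,"wy": 0,"wz": 0,"gripper": 0},
    {"dx": 0,"dy": 0,"dz": 0,"wx": 0,"wy": 0,"wz": 0,"gripper": 0},
  ],
)

```text
time: 67.03
tool_pos: [0.3838, -0.2865, 0.3706]
ee_rot: [3.138, 0.004, 1.491]
wrist_force: [1.0, -0.6, 0.9]
width: 0.0939
finger_force: 0.0
```

Run:
```python
from h import *
go(.4,-.3,.3)
a,_=shot('s20','scene'); b,_=shot('d20','side')
o=np.vstack([cv2.resize(a[95:245,120:350],(460,300),interpolation=cv2.INTER_CUBIC),cv2.resize(b[130:340,220:440][:144],(460,300),interpolation=cv2.INTER_CUBIC)])
cv2.imwrite('pics/c20.png',o[:,:,::-1])
```

```text
t 67.03 at [ 0.3838 -0.2865  0.3706] yaw 1.4905 q6 -0.68 units [-0.59  0.85  3.53] wz 0 W 0.0939
```

View pics/c20.png

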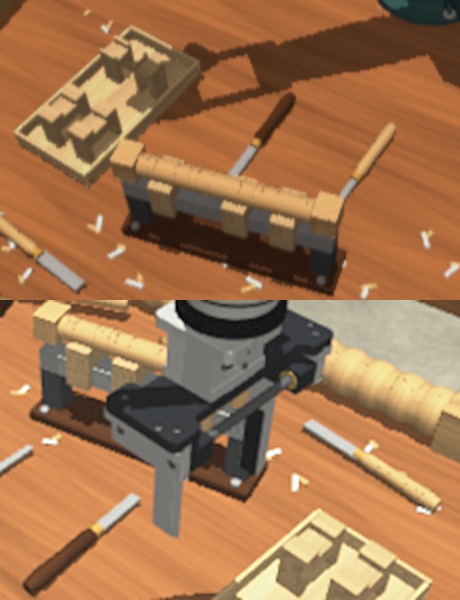

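The scene view shows all four wrong saddles standing in the tray, the baluster lying in three saddles and the chisels in place. One enlarged look will check that the baluster is centred.

Run:
```python
from h import *
a,_=load('s20'); cv2.imwrite('pics/c21.png',cv2.resize(a[160:245,165:300],(800,504),interpolation=cv2.INTER_CUBIC)[:,:,::-1])
np.set_printoptions(precision=1,suppress=True)
c=np.array([.6383,-.024]);bx=np.array([.9818,.1901]);by=np.array([-.1901,.9818])
for s in (-.154,.154):
    for l in (-.02,.02):
        X=np.r_[c+s*by+l*bx,.168]; print('cap top corner',s,l,(proj('scene',X)-[165,160])*5.926)
for s in (-.15,.15): print('bar end top edge +x',s,(proj('scene',np.r_[c+s*by+.015*bx,.11])-[165,160])*5.926)
```

```text
cap top corner -0.154 -0.02 [[84.  14.2]]
cap top corner -0.154 0.02 [[44.8 82.4]]
cap top corner 0.154 -0.02 [[745.2 194.7]]
cap top corner 0.154 0.02 [[717.7 270.9]]
bar end top edge +x -0.15 [[ 81.1 151.6]]
bar end top edge +x 0.15 [[707.2 330.3]]
```

View pics/c21.png

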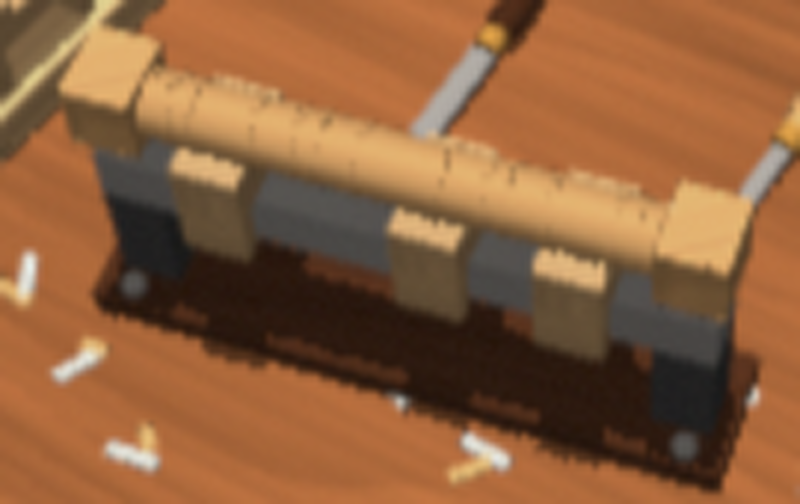

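The enlarged view has the left cap at (63–160,25–140) and the right cap at (655–752,185–310). Both match their expected corners relative to the bar ends to about 2 mm, and all three saddles sit fully down. Handing in.

```bash
python3 -c "
from bench import robot
print(robot.close_job())"
```

```text
the job is handed in; nothing more can be done
None
```

The job is handed in and finished at about 67 s: the oversized saddle came off first, the three fitting saddles hang on the bar, the baluster lies centred in their notches to about 2 mm by eye, all four wrong-size saddles are in the tray, and the chisels were left where they lay.

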